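# Fetch the blue cast from the blocked model drawer

## Robot

A 7-joint arm with a two-finger parallel gripper is mounted at the origin on a cart in front of the work surface, level with it; the furniture and walls round the work are solid. World frame = base frame: x ahead of the robot, y to its left, z up, the work surface at z = 0. Lengths are in m, angles in degrees, forces in N, time in s.
With the tool pointing down it reaches from about 0.425 to 0.875 m from the base axis. Payload 4.7 kg.
Tool frame: the origin (TCP) lies at the very end of the fingers, on their centre line; the grasp point (between the pads) lies 19 mm behind it (pinch_z is the distance from the TCP to the grasp point, in m); z points along the fingers, y is the direction in which the jaws open and shut (so a half turn about z gives the same grasp; the last joint's range is limited). The gripper opens to 87 mm and grips with 3 to 60 N. Pads are 19 mm wide; open, the fingers measure 117 mm over their backs; the gripper's body (75 mm by 190 mm) begins 51 mm behind the grasp point.
Start: joints at [-70.755, 18.392, -4.016, 83.108, 1.295, 78.541, -3.26], TCP at [0.206, 0.617, 0.223] pointing down, gripper open.
Joint ranges: [-163.93, 163.93], [-17.29, 119.83], [-79.2, 71.16], [3.27, 140.29], [-89.18, 269.18], [5.43, 117.66], [-154.24, 154.24]. Speed limits (degrees/s): [147.25, 147.25, 180, 180, 180, 180, 180].

## Interface

Orientations are given as [roll, pitch, yaw] about the fixed x, y, z axes, in that order (R = Rz(yaw) Ry(pitch) Rx(roll)).
In Python, from cell import get_obs, read_camera, camera_params, sign_off, pinch_z gives the robot as it stands.
- The arm moves only by the shell command python3 -m handwheel 'ROWS' [FORCE]. ROWS is JSON, a list of rows, each a list of 5 numbers: the finger opening in m, from 0 to 0.087, then the shift along the tool's x, y, z in m, then the turn about the tool's z in rad. In form: [[jaw, tx, ty, tz, twist], ...]. A call has 1 to 20 rows; each row is the pose to reach, as a shift and turn from the pose commanded when the call began, along the tool's axes at that moment; what a row does not reach only later rows make up. A row lasts 1/10 s, in which the tool goes at most 50 mm and 8.59 degrees, less where a joint would pass 70% of its speed; a pose out of reach is approached as far as the arm can. A call with a gripper value outside its range is refused whole. The fingers move at their own pace and stop on an object; FORCE is the grip in N (left out, the last holds). Time passes only in rows, so rows that repeat a pose let the fingers close. It gives the time, the measured TCP pose, the force and the opening at its end, in the units of the state.
- get_obs(): the state, without advancing time (a new reading comes with each control period).
- read_camera(name): name is "scene" or "top" or "wrist"; returns the picture (400x640x3 uint8, blue, green, red); there is no depth.
- camera_params(name): a dict with "camera_matrix" (3x3 intrinsics, pixels), "k1" (the pictures are not rectified: a ray, as slopes to the right and down, at radius r is drawn at 1 + k1 r^2 times it, then the intrinsics apply), "R" (3x3) and "t" (3): a world point X has camera coordinates R X + t. Camera axes: x right, y down, z forward; pixel columns grow to the right and rows downward; lengths in m; the calibration is good to about 2 mm. A picture is of the moment at which its call begins: read the wrist's pose just before it. camera_params takes no time and is no camera call; for the wrist camera it gives the pose at the moment of the call.
- sign_off(): hands the job in, once; it reports no verdict.
The state is a dict: "time_s": time; "qpos": joint angles; "joint_velocities": joint speeds; "effort": joint torques, N m; "tool_pos": TCP position; "tool_rot": TCP orientation; "force": force on the tool from outside, world axes, zero at the start; "wrist_torque": the same for the moment, N m; "grip_width": finger opening in m.
Only numpy, scipy, OpenCV 4.12 (cv2) and the standard library are available. Lean on these libraries where they do the work, as an engineer would, in place of code of your own. Each camera call takes 0.05 s, during which the arm holds its last target.

## Task

The jar and the dropper bottle stand in the way of the model drawer: set both aside on the blue mat, pull the drawer open by its knob, and lay the blue dental cast flat in the yellow case pan, leaving the plain cast in the drawer. Then push the drawer fully home and stand the jar and the bottle upright again, each on the very spot where it stood at the start. Set things down gently: plaster chips and glass breaks if let fall.

Things in the scene. Friction and masses are not known exactly. Their poses are not given: they have to be found in the camera images.
- cotton_jar: white-clear round jar with a red screw lid, 62 mm in diameter, 86 mm tall, 0.25 kg; stands in front of the drawer, with the bottle; origin at the centre of its underside, z up. The lid (56 mm across) is its top 11 mm; the glass just below is 58 mm across; grip it across there, fingers about 60 to 85 mm above its foot. Where it stands at the start is where it must stand at the end.
- dropper_bottle: small brown glass dropper bottle, 33 mm in diameter, 102 mm tall in all, 0.07 kg; origin at the centre of its underside, z up. Body up to 62 mm; round black collar 24 mm across from 62 to 77 mm; rubber bulb 12 mm across above it up to 102 mm. Grip it by the collar, about 70 mm above its foot. Where it stands at the start is where it must stand at the end.
- cast_blue: pale blue plaster cast of a dental arch with its teeth up, 59 mm (its x) by 66 mm (its y), 29 mm tall, 0.085 kg; lies in the drawer, at its left or right; origin at the centre of its underside, z up. The solid base that fingers grip is the lowest 16 mm; pinch across y with the fingertips close to the floor beneath.
- cast_plain: plain cream plaster cast of a dental arch, 56 mm (x) by 63 mm (y), 29 mm tall, beside the blue one in the drawer; stays there. Origin at the centre of its underside, z up.
- side_mat: blue ribbed silicone mat, the side area, fixed, 130 mm (x) by 140 mm (y), 3 mm thick; origin at the centre of its underside (on the worktop). Lies left or right of the drawer unit. Whatever lies at the right has the room's wall (at y = -0.54) beyond it; whatever lies at the left has a fixed splash shield, 0.25 m tall, nearer the robot and further left (x up to 0.49, y from 0.15).
- case_pan: yellow plastic case pan, fixed, 130 mm (x) by 140 mm (y), open at the top, walls 4 mm thick and 22 mm high; origin at the centre of its underside, its inner floor 4 to 5 mm above that. A blank paper ticket is clipped to its front wall (-x). Lies on the other side of the drawer unit from the mat.
- unit: white single-drawer model unit with a clear acrylic top through which the casts are seen, fixed on the worktop: 165 mm deep (x), 236 mm wide (y), 64 mm high. Origin at worktop height under the middle of its front edge (the opening's plane); its x points to its back, so the drawer comes out along its -x. The knob is in the middle of the front.
- drawer (a joint): drawer opening in metres: 0 fully home, 0.13 fully open, ajar by 0.04 to 0.052 at the start; slides stiffly (1.5 N), stays where left. Front panel 10 mm thick, 232 mm wide, upper edge 57 mm above the worktop. Floor inside 16 mm above the worktop, 210 mm wide; side walls 39 mm high. The casts ride along and come clear of the acrylic top when it is open by about 0.1.
- drawer_knob (a point): centre of the steel drawer knob, 36 mm above the worktop: a round knob 22 mm across that sticks out 26 mm from the drawer front, this point lying 18 mm in front of it; x and y axes as the unit's, moves with the drawer. Can be pinched from above with the fingers left and right of it (closing along y).
Mind the look-alikes: they are no part of the job. Leave any orange or turquoise look-alike of the dropper_bottle alone.

How it is judged (in metres and radians):
On the way, in this order (a step that is already met when the one before it is completed fails the run):
1. jar and bottle both stand released on the blue mat (x of cotton_jar in the frame of side_mat between -0.065 and 0.065 m and y of cotton_jar in the frame of side_mat between -0.07 and 0.07 m and z of each of cotton_jar, dropper_bottle in the frame of side_mat below 0.008 m and angle between each of cotton_jar, dropper_bottle's own z axis and vertical below 0.12 rad and contact force between the fingers and cotton_jar below 0.1 N and x of dropper_bottle in the frame of side_mat between -0.065 and 0.065 m and y of dropper_bottle in the frame of side_mat between -0.07 and 0.07 m and contact force between the fingers and dropper_bottle below 0.1 N), for 0.2 s.
2. the drawer is pulled open (at least 85 mm) (value of joint drawer above 0.085 m), for 0.1 s.
3. the blue cast lies flat in the case pan, released (x of cast_blue in the frame of case_pan between -0.045 and 0.045 m and y of cast_blue in the frame of case_pan between -0.047 and 0.047 m and z of cast_blue in the frame of case_pan below 0.009 m and angle between cast_blue's own z axis and vertical below 0.1 rad and contact force between the fingers and cast_blue below 0.1 N), for 0.2 s.
4. the drawer is pushed home (value of joint drawer below 0.005 m), for 0.1 s.
At the end, for the whole second after the job is handed in: The blue cast lies flat on the floor of the case pan; the drawer is home (within 5 mm) with the plain cast lying in it; jar and bottle stand upright, each within 15 mm of where it stood at the start; all released and at rest (x of cast_blue in the frame of case_pan between -0.045 and 0.045 m and y of cast_blue in the frame of case_pan between -0.047 and 0.047 m and z of cast_blue in the frame of case_pan below 0.009 m and angle between each of cast_blue, cotton_jar, dropper_bottle's own z axis and vertical below 0.1 rad and value of joint drawer below 0.005 m and distance of each of cotton_jar, dropper_bottle from where it was at the start of the episode below 0.015 m and linear speed of each of cotton_jar, dropper_bottle, cast_blue, cast_plain below 0.02 m/s and x of cast_plain in the frame of unit between 0 and 0.15 m and y of cast_plain in the frame of unit between -0.107 and 0.107 m and z of cast_plain in the frame of unit below 0.025 m and angle between cast_plain's own z axis and vertical below 0.15 rad); the robot touches nothing.
It fails at once if the jar is let fall (lands free of the fingers after a drop of about 25 mm or more) (linear speed of cotton_jar above 0.7 m/s and contact force between the fingers and cotton_jar below 0.05 N).
It fails at once if the bottle is let fall (lands free of the fingers after a drop of about 25 mm or more) (linear speed of dropper_bottle above 0.7 m/s and contact force between the fingers and dropper_bottle below 0.05 N).
It fails at once if the blue cast is let fall (lands free of the fingers after a drop of about 25 mm or more) (linear speed of cast_blue above 0.7 m/s and contact force between the fingers and cast_blue below 0.05 N).
It fails at once if the jar or the bottle is tipped over (angle between any of cotton_jar, dropper_bottle's own z axis and vertical above 0.6 rad).
It also fails if it takes over 147 s, if anything falls off the work surface, if the arm or the gripper's body presses on something with over 40 N, if the wrist force passes 120 N, or if a joint passes its speed limit or range.

## Working session

There is one attempt and no reset: what is moved stays moved. The work goes in short steps, Python scripts to look and compute and a shell command to move; the robot and the scene stay as the last step left them, time stands still between calls to the robot, and variables do not carry over. Pictures are saved under pics/ and viewed, and the job is handed in when it is done.

```bash
mkdir -p pics; ls
python3 - <<'E'
from cell import *
import cv2
print(get_obs(),pinch_z)
for n in ("scene","top","wrist"):
    p=camera_params(n);print(n,p)
    cv2.imwrite(f"pics/{n}0.png",read_camera(n))
E
```

```text
pics
{'time_s': 0.0, 'qpos': array([-70.75348839,  18.44017213,  -4.01386331,  83.17291391,
         1.2957491 ,  78.54116886,  -3.25983087]), 'joint_velocities': array([ 0.02740242, -0.02954966, -0.05487225,  0.05555293,  0.04252316,
        0.04477516, -0.01042865]), 'effort': array([-4.84288521e-04, -4.91303623e+01, -4.04192191e-01, -3.12518585e+01,
       -6.37948955e-02,  4.42772184e-02,  1.90693208e-04]), 'tool_pos': array([0.20548677, 0.61609478, 0.2214661 ]), 'tool_rot': array([-1.79891020e+02,  6.92523146e-03,  1.61561936e+02]), 'force': array([0.27188371, 0.3588685 , 0.66249688]), 'wrist_torque': array([ 0.0181355 , -0.03314003, -0.04278354]), 'grip_width': 0.08736357828010397} 0.0187
scene {'camera_matrix': array([[397.38018232,   0.        , 319.81844434],
       [  0.        , 397.38018232, 199.73799996],
       [  0.        ,   0.        ,   1.        ]]), 'k1': -0.0435062098217482, 'R': array([[-9.99854817e-01,  1.47873651e-02, -8.46637527e-03],
       [ 1.70334399e-02,  8.54104602e-01, -5.19822269e-01],
       [-4.55631583e-04, -5.19891011e-01, -8.54232480e-01]]), 't'
[... 167 characters left out ...]
6],
       [  0.        ,   0.        ,   1.        ]]), 'k1': -0.006694481042345762, 'R': array([[-0.01481601, -0.99988572,  0.00300635],
       [-0.99490729,  0.01444231, -0.0997542 ],
       [ 0.09969938, -0.004469  , -0.99500757]]), 't': array([-0.16909476,  0.51599269,  1.09830638])}
wrist {'camera_matrix': array([[291.48009905,   0.        , 319.01008092],
       [  0.        , 291.48009905, 200.94095693],
       [  0.        ,   0.        ,   1.        ]]), 'k1': -0.05232764907884872, 'R': array([[ 0.31624705,  0.94867415, -0.00227042],
       [ 0.91560987, -0.30459674,  0.26244882],
       [ 0.24828685, -0.08507748, -0.96494324]]), 't': array([-0.64873435, -0.03250584,  0.39028105])}
```

View pics/scene0.png

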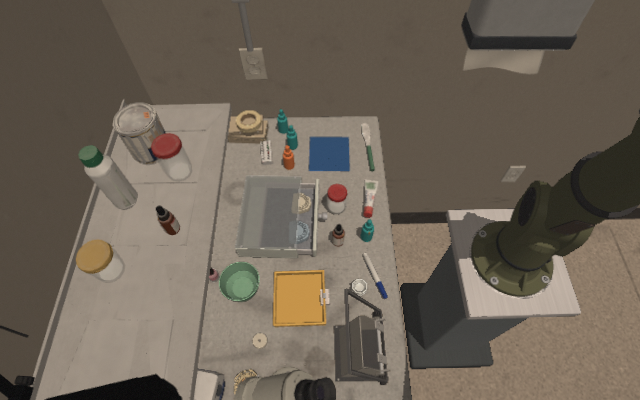

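View pics/top0.png

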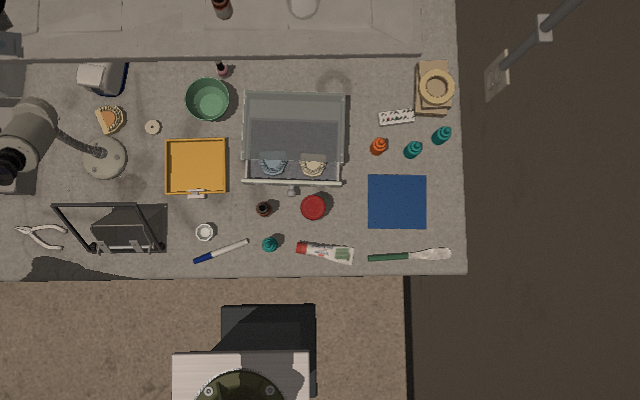

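View pics/wrist0.png

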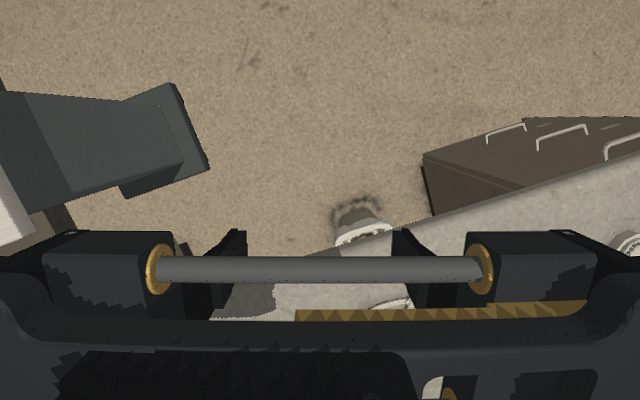

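```bash
cat > h.py <<'E'
import numpy as np, cv2
from cell import *
def ray(p,uv):
    K=p["camera_matrix"];k=p["k1"]
    d=np.array([(uv[0]-K[0,2])/K[0,0],(uv[1]-K[1,2])/K[1,1]])
    s=d.copy()
    for _ in range(20): s=d/(1+k*(s@s))
    R=np.array(p["R"]);t=np.array(p["t"])
    return -R.T@t, R.T@np.array([s[0],s[1],1.])
def at(n,uv,z,p=None):
    c,v=ray(p or camera_params(n),uv); return c+v*(z-c[2])/v[2]
def proj(n,X,p=None):
    p=p or camera_params(n);q=np.array(p["R"])@np.array(X,float)+p["t"];s=q[:2]/q[2];s=s*(1+p["k1"]*(s@s))
    K=p["camera_matrix"];return np.array([K[0,0]*s[0]+K[0,2],K[1,1]*s[1]+K[1,2]])
def shot(n,fn,box=None,f=1):
    im=read_camera(n)
    cv2.imwrite("pics/raw_"+fn,im)
    crop(im,fn,box,f);return im
def crop(im,fn,box=None,f=1):
    if box: im=im[box[1]:box[3],box[0]:box[2]]
    cv2.imwrite("pics/"+fn,cv2.resize(im,None,fx=f,fy=f,interpolation=cv2.INTER_CUBIC))
E
python3 - <<'E'
from h import *
im=cv2.imread("pics/top0.png"); crop(im,"t1.png",(230,80,360,230),4)
crop(im,"t2.png",(150,120,240,280),4)
crop(im,"t3.png",(350,120,470,270),4)
s=cv2.imread("pics/scene0.png");crop(s,"s1.png",(230,160,390,260),5);crop(s,"s2.png",(250,250,400,400),4)
p=camera_params("top")
c,_=ray(p,(0,0));print(c)
for uv in [(52,204),(140,204),(90,254),(165,254)]: print(uv,at("top",uv,0.25),at("top",uv,0))
E
```

```text
[ 0.40135911 -0.17161924  1.14480395]
(52, 204) [0.4804454 0.3149323 0.25     ] [0.50254139 0.45087032 0.        ]
(140, 204) [0.47806363 0.15016461 0.25      ] [0.49949416 0.24006806 0.        ]
(90, 254) [0.38654302 0.24082936 0.25      ] [0.38240354 0.35606371 0.        ]
(165, 254) [0.38456454 0.10194012 0.25      ] [0.3798723  0.17837009 0.        ]
```

View pics/t1.png

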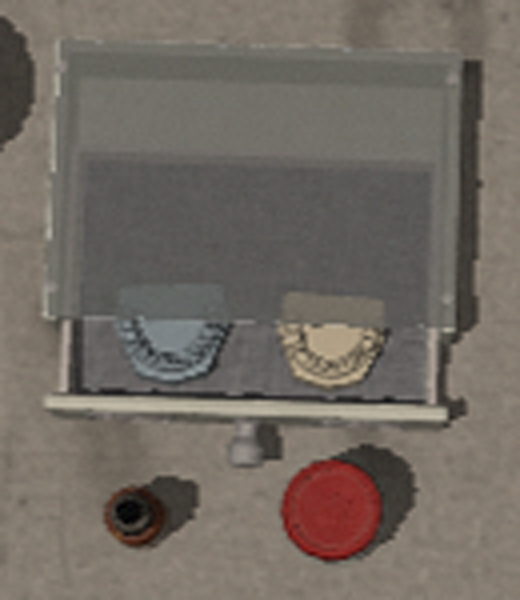

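View pics/t2.png

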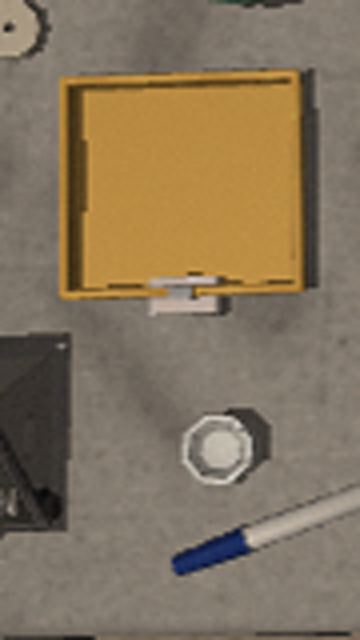

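View pics/t3.png

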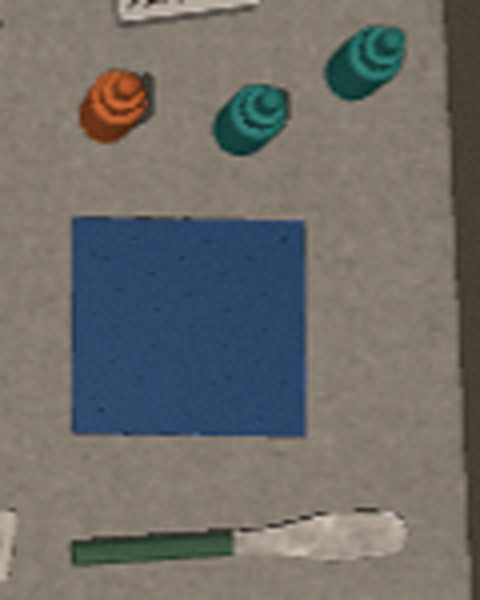

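View pics/s1.png

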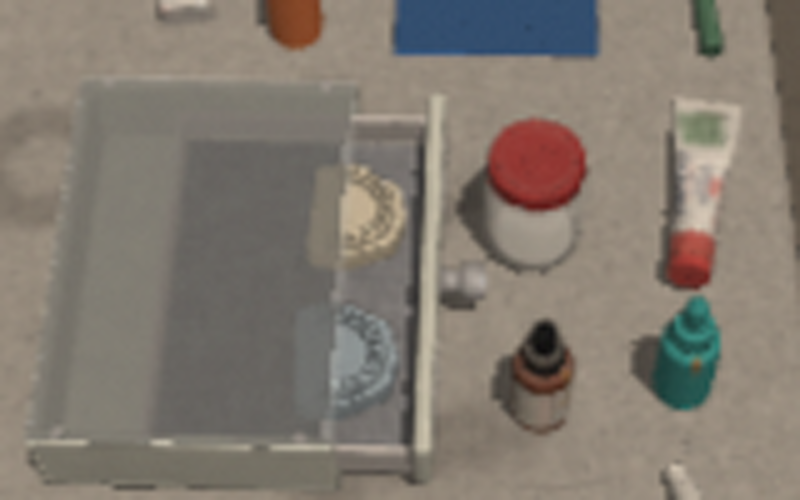

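View pics/s2.png

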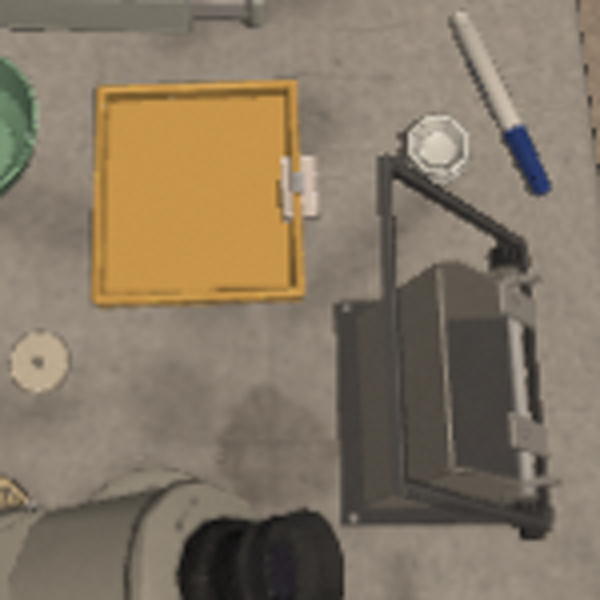

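Run:
```python
from h import *
def T(x,y,ox,oy,f): return (ox+(x+.5)/f-.5, oy+(y+.5)/f-.5)
t=lambda x,y:T(x,y,230,80,4)
s=lambda x,y:T(x,y,230,160,5)
pt=lambda n,uv,z:print(n,np.round(uv,1),at("top",uv,z).round(4))
ps=lambda n,uv,z:print(n,np.round(uv,1),at("scene",uv,z).round(4))
im=cv2.imread("pics/top0.png").astype(int)
m=(im[...,2]>110)&(im[...,1]<70);ys,xs=np.nonzero(m[180:230,290:340]);uv=(290+xs.mean(),180+ys.mean());pt("jar top",uv,.086)
ps("jar scene",s(536,157),.086)
pt("bulb top",t(131,512),.102);pt("bottle lower rim body (near) c",t(134,518),.062)
ps("bulb scene",s(544,327),.100); ps("shoulder scene",s(543,375),.066)
for n,u in dict(tl=(57,40),tr=(462,52),bl=(43,320),br=(455,330)).items(): pt("unit "+n,t(*u),.064)
pt("panel l",t(46,397),.057);pt("panel r",t(448,406),.057);pt("panel lf",t(46,407),.057);pt("panel rf",t(448,417),.057)
pt("knob",t(243,460),.036)
ps("knob s",s(477,284),.036)
pt("blue l",t(118,300),.030);pt("blue r",t(230,300),.03);pt("blue bot",t(175,380),.03); pt("blue top",t(170,285),.03)
pt("plain",t(332,340),.03)
t2=lambda x,y:T(x,y,150,120,4)
for u in [(61,76),(302,70),(304,291),(61,298)]: pt("pan",t2(*u),.022)
t3=lambda x,y:T(x,y,350,120,4)
for u in [(72,217),(305,220),(305,437),(72,434)]: pt("mat",t3(*u),.003)
pt("orange",t3(118,85),.102);pt("tealL",t3(265,98),.102);pt("teal front",(269,241),.1);pt("cup",t2(220,448),.03)
pt("tube",(325,253),.02)
s2=lambda x,y:T(x,y,250,250,4)
for u in [(387,163),(520,243),(545,530),(405,490)]: ps("shield",s2(*u),.25)
```

```text
jar top [312.5 206.8] [ 0.4803 -0.1723  0.086 ]
jar scene [336.8 191. ] [ 0.4785 -0.1747  0.086 ]
bulb top [262.4 207.6] [ 0.479  -0.0632  0.102 ]
bottle lower rim body (near) c [263.1 209.1] [ 0.4785 -0.0607  0.062 ]
bulb scene [338.4 225. ] [ 0.4789 -0.06    0.1   ]
shoulder scene [338.2 234.6] [ 0.4788 -0.0488  0.066 ]
unit tl [243.9  89.6] [ 0.7561 -0.0175  0.064 ]
unit tr [345.1  92.6] [ 0.7457 -0.2516  0.064 ]
unit bl [240.4 159.6] [ 0.5922 -0.0095  0.064 ]
unit br [343.4 162.1] [ 0.583  -0.2441  0.064 ]
panel l [241.1 178.9] [ 0.5488 -0.0102  0.057 ]
panel r [341.6 181.1] [ 0.5404 -0.2397  0.057 ]
panel lf [241.1 181.4] [ 0.5431 -0.0102  0.057 ]
panel rf [341.6 183.9] [ 0.534  -0.2396  0.057 ]
knob [290.4 194.6] [ 0.5132 -0.1214  0.036 ]
knob s [325.  216.4] [ 0.5125 -0.1218  0.036 ]
blue l [259.1 154.6] [ 0.6094 -0.0485  0.03  ]
blue r [287.1 154.6] [ 0.6085 -0.1144  0.03  ]
blue bot [273.4 174.6] [ 0.5615 -0.0818  0.03  ]
blue top [272.1 150.9] [ 0.618  -0.0792  0.03  ]
plain [312.6 164.6] [ 0.5838 -0.1741  0.03  ]
pan [164.9 138.6] [0.6528 0.1763 0.022 ]
pan [225.1 137.1] [0.6543 0.0331 0.022 ]
pan [225.6 192.4] [0.5221 0.0314 0.022 ]
pan [164.9 194.1] [0.5201 0.1742 0.022 ]
mat [367.6 173.9] [ 0.5639 -0.3059  0.003 ]
mat [425.9 174.6] [ 0.5601 -0.4459  0.003 ]
mat [425.9 228.9] [ 0.43  -0.441  0.003]
mat [367.6 228.1] [ 0.4339 -0.3025  0.003 ]
orange [379.1 140.9] [ 0.623  -0.3216  0.102 ]
tealL [415.9 144.1] [ 0.6146 -0.4026  0.102 ]
teal front [269 241] [ 0.4064 -0.077   0.1   ]
cup [204.6 231.6] [0.4306 0.0783 0.03  ]
tube [325 253] [ 0.3771 -0.1999  0.02  ]
shield [346.4 290.4] [0.4764 0.1667 0.25  ]
shield [379.6 310.4] [0.4134 0.2083 0.25  ]
shield [385.9 382.1] [0.4136 0.3385 0.25  ]
shield [350.9 372.1] [0.4756 0.3203 0.25  ]
```

```bash
python3 -m handwheel '[[0.087,0,0,-0.04,0],[0.087,0,0,-0.08,0],[0.087,0,0,-0.12,0],[0.087,0,0,-0.16,0],[0.087,0,0,-0.17,0],[0.087,0,0,-0.17,0]]' 20
```

```text
time_s: 0.75
tool_pos: [0.2058, 0.6173, 0.3944]
tool_rot: [179.8, -0.0, 161.6]
force: [0.1, 0.1, -0.3]
grip_width: 0.0868
```

```bash
python3 -m handwheel '[[0.087,-0.04,-0.029,0,0.15],[0.087,-0.08,-0.058,0,0.3],[0.087,-0.12,-0.088,0,0.45],[0.087,-0.16,-0.117,0,0.6],[0.087,-0.2,-0.146,0,0.75],[0.087,-0.24,-0.175,0,0.9],[0.087,-0.28,-0.205,0,1.05],[0.087,-0.313,-0.229,0,1.2],[0.087,-0.33,-0.27,0,1.35],[0.087,-0.347,-0.31,0,1.5],[0.087,-0.365,-0.35,0,1.65],[0.087,-0.382,-0.39,0,1.8],[0.087,-0.4,-0.43,0,1.95],[0.087,-0.42,-0.47,0,2.1],[0.087,-0.44,-0.51,0,2.25],[0.087,-0.46,-0.55,0,2.4],[0.087,-0.487,-0.593,0,2.55],[0.087,-0.487,-0.593,0,2.7],[0.087,-0.487,-0.593,0,2.82],[0.087,-0.487,-0.593,0,2.82]]'; python3 -c "
from cell import *;print(get_obs()['qpos'])"
```

```text
time_s: 2.75
tool_pos: [0.4793, -0.1001, 0.3902]
tool_rot: [180.0, 0.2, -0.1]
force: [0.5, 0.1, -0.4]
grip_width: 0.0867
[-29.22479084  -4.75758356  35.44688777  88.98309894   2.79511673
  95.10328528 -83.70919573]
```

Run:
```python
from h import *
print(get_obs()["tool_pos"])
im=shot("wrist","w1.png");p=camera_params("wrist");print(ray(p,(320,200)))
import pickle;pickle.dump(p,open("p1.pkl","wb"))
```

```text
[ 0.47928385 -0.10013125  0.39022874]
(array([ 0.5517153 , -0.09988208,  0.55242924]), array([-0.26164943, -0.00477529, -0.96516254]))
```

View pics/w1.png

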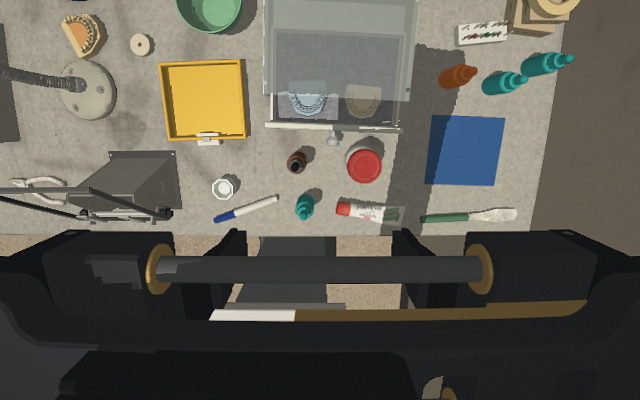

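Run:
```python
from h import *
import pickle;p=pickle.load(open("p1.pkl","rb"))
im=cv2.imread("pics/w1.png");crop(im,"w1c.png",(255,70,415,220),4)
i=im.astype(int);m=(i[...,2]>100)&(i[...,1]<70)&(i[...,0]<80);m[:, :340]=0;m[:,385:]=0;m[:145]=0;m[185:]=0
ys,xs=np.nonzero(m);print(xs.min(),xs.max(),ys.min(),ys.max());uv=(xs.min()/2+xs.max()/2,ys.min()/2+ys.max()/2);print(uv,at("",uv,.086,p))
```

```text
347 380 149 182
(np.float64(363.5), np.float64(165.5)) [ 0.48294107 -0.17200291  0.086     ]
```

View pics/w1c.png

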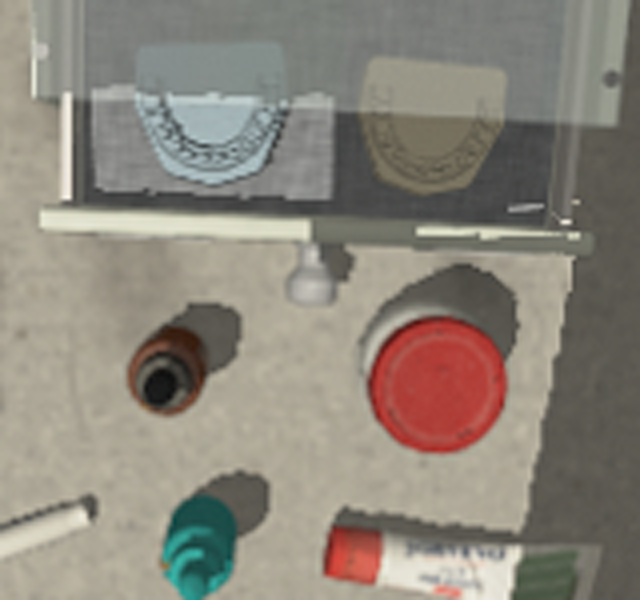

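Run:
```python
from h import *
import pickle;p=pickle.load(open("p1.pkl","rb"))
f=lambda x,y,z:print(at("",(255+x/4-.4,70+y/4-.4),z,p).round(4))
f(161,387,.101);f(165,379,.077);f(168,370,.062);f(438,385,.086)
print('casts');f(211,183,.016);f(137,110,.02);f(288,110,.02);f(430,192,.016)
print('knob');f(312,300,.036)
```

```text
[ 0.4835 -0.0628  0.101 ]
[ 0.4832 -0.0625  0.077 ]
[ 0.4849 -0.0627  0.062 ]
[ 0.4824 -0.173   0.086 ]
casts
[ 0.5618 -0.0796  0.016 ]
[ 0.5924 -0.0478  0.02  ]
[ 0.5925 -0.1134  0.02  ]
[ 0.5583 -0.1769  0.016 ]
knob
[ 0.5121 -0.1241  0.036 ]
```

```bash
python3 -m handwheel '[[0.06,0.002,-0.038,0.05,0],[0.06,0.002,-0.038,0.1,0],[0.06,0.002,-0.038,0.15,0],[0.06,0.002,-0.038,0.2,0],[0.06,0.002,-0.038,0.23,0],[0.06,0.002,-0.038,0.26,0],[0.06,0.002,-0.038,0.28,0],[0.06,0.002,-0.038,0.3,0],[0.06,0.002,-0.038,0.315,0],[0.06,0.002,-0.038,0.326,0],[0.06,0.002,-0.038,0.326,0],[0.06,0.002,-0.038,0.326,0]]' 10; python3 -c "
from h import *
shot('scene','s3.png',(270,150,390,250),5)"
```

```text
time_s: 4.0
tool_pos: [0.4821, -0.0618, 0.0666]
tool_rot: [180.0, 0.0, 0.1]
force: [0.7, 0.2, 0.7]
grip_width: 0.0597
```

View pics/s3.png

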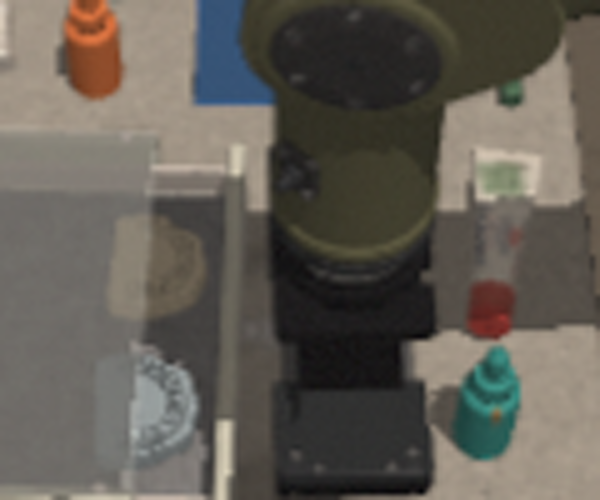

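```bash
python3 -m handwheel '[[0.045,0,0,0.002,0],[0.035,0,0,0.002,0],[0.025,0,0,0.002,0],[0.02,0,0,0.002,0],[0.015,0,0,0.002,0],[0.015,0,0,0.002,0],[0.015,0,0,0.002,0]]' 10
```

```text
time_s: 4.75
tool_pos: [0.4822, -0.0618, 0.0646]
tool_rot: [-180.0, -0.0, -0.0]
force: [-0.1, 0.6, -0.0]
grip_width: 0.0231
```

```bash
python3 -m handwheel '[[0.015,0,0,-0.02,0],[0.015,0,0,-0.06,0],[0.015,0,0,-0.1,0],[0.015,0,0,-0.13,0],[0.015,0.01,0.04,-0.14,0],[0.015,0.02,0.08,-0.14,0],[0.015,0.03,0.12,-0.14,0],[0.015,0.04,0.16,-0.14,0],[0.015,0.053,0.2,-0.14,0],[0.015,0.053,0.24,-0.14,0],[0.015,0.053,0.27,-0.14,0],[0.015,0.053,0.283,-0.13,0],[0.015,0.053,0.283,-0.1,0],[0.015,0.053,0.283,-0.07,0],[0.015,0.053,0.283,-0.05,0],[0.015,0.053,0.283,-0.03,0],[0.015,0.053,0.283,-0.02,0],[0.015,0.053,0.283,-0.012,0],[0.015,0.053,0.283,-0.012,0],[0.015,0.053,0.283,-0.012,0]]'; python3 -c "
from h import *
shot('scene','s4.png',(270,110,410,230),5)"
```

```text
time_s: 6.75
tool_pos: [0.5355, -0.345, 0.0772]
tool_rot: [180.0, -0.1, 0.0]
force: [-0.5, -0.4, -1.2]
grip_width: 0.0231
```

View pics/s4.png

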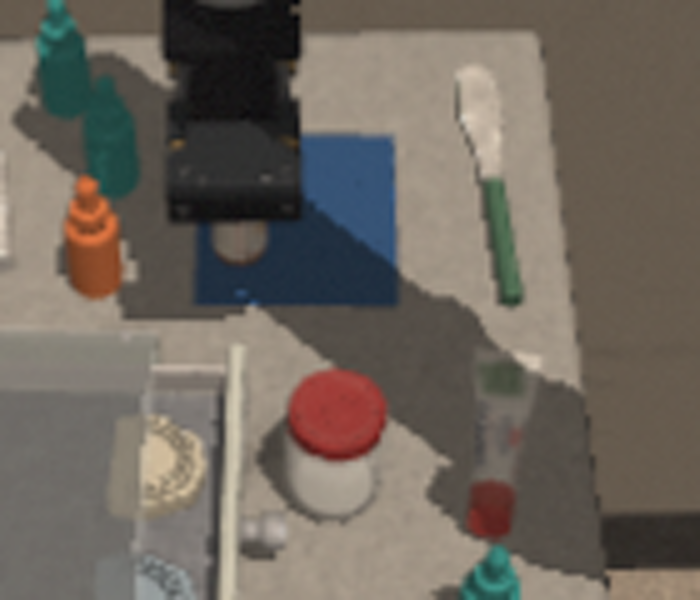

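```bash
python3 -m handwheel '[[0.015,0,0,0.003,0],[0.015,0,0,0.006,0],[0.015,0,0,0.008,0],[0.015,0,0,0.009,0],[0.015,0,0,0.009,0],[0.015,0,0,0.009,0]]'
```

```text
time_s: 7.4
tool_pos: [0.5351, -0.3449, 0.0677]
tool_rot: [-180.0, -0.0, -0.0]
force: [0.2, 1.1, 0.8]
grip_width: 0.0229
```

Lower 0.5 mm more, release, then rise.

```bash
python3 -m handwheel '[[0.015,0,0,0.0005,0],[0.015,0,0,0.0005,0],[0.03,0,0,0.0005,0],[0.04,0,0,0.0005,0],[0.06,0,0,0.0005,0],[0.06,0,0,0.0005,0],[0.06,0,0,-0.01,0],[0.06,0,0,-0.04,0],[0.06,0,0,-0.09,0],[0.06,0,0,-0.12,0],[0.087,-0.02,-0.04,-0.13,0],[0.087,-0.05,-0.08,-0.13,0],[0.087,-0.054,-0.12,-0.13,0],[0.087,-0.054,-0.16,-0.13,0],[0.087,-0.054,-0.172,-0.13,0],[0.087,-0.054,-0.172,-0.13,0]]'; python3 -c "
from h import *
shot('top','t4.png',(230,150,450,270),3.5)"
```

```text
time_s: 9.0
tool_pos: [0.4816, -0.1704, 0.1983]
tool_rot: [-179.9, -0.1, 0.3]
force: [-0.1, -0.8, -0.5]
grip_width: 0.0865
```

View pics/t4.png

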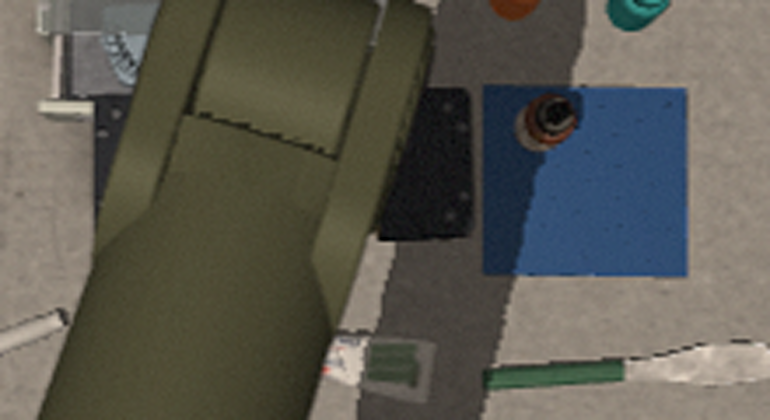

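```bash
python3 -m handwheel '[[0.087,0,0.001,0.03,0],[0.087,0,0.001,0.06,0],[0.087,0,0.001,0.09,0],[0.087,0,0.001,0.11,0],[0.087,0,0.001,0.125,0],[0.087,0,0.001,0.138,0],[0.087,0,0.001,0.138,0],[0.087,0,0.001,0.138,0],[0.075,0,0.001,0.138,0],[0.065,0,0.001,0.138,0],[0.06,0,0.001,0.138,0],[0.055,0,0.001,0.138,0],[0.05,0,0.001,0.138,0],[0.05,0,0.001,0.138,0],[0.05,0,0.001,0.138,0]]' 20
```

```text
time_s: 10.55
tool_pos: [0.4813, -0.1737, 0.0597]
tool_rot: [-180.0, -0.0, -0.0]
force: [0.6, 0.6, 1.6]
grip_width: 0.0553
```

```bash
python3 -m handwheel '[[0.05,0,0,-0.01,0],[0.05,0,0,-0.03,0],[0.05,0,0,-0.07,0],[0.05,0,0,-0.11,0],[0.05,-0.005,0.03,-0.12,0],[0.05,-0.013,0.07,-0.12,0],[0.05,-0.013,0.11,-0.12,0],[0.05,-0.013,0.15,-0.12,0],[0.05,-0.013,0.19,-0.12,0],[0.05,-0.013,0.215,-0.12,0],[0.05,-0.013,0.221,-0.1,0],[0.05,-0.013,0.221,-0.07,0],[0.05,-0.013,0.221,-0.05,0],[0.05,-0.013,0.221,-0.03,0],[0.05,-0.013,0.221,-0.02,0],[0.05,-0.013,0.221,-0.012,0],[0.05,-0.013,0.221,-0.008,0],[0.05,-0.013,0.221,-0.006,0],[0.05,-0.013,0.221,-0.006,0]]' 25; python3 -c "
from h import *
shot('scene','s5.png',(270,110,410,230),5)"
```

```text
time_s: 12.45
tool_pos: [0.4683, -0.3951, 0.066]
tool_rot: [180.0, -0.0, -0.0]
force: [-0.3, 0.1, -1.9]
grip_width: 0.0554
```

View pics/s5.png

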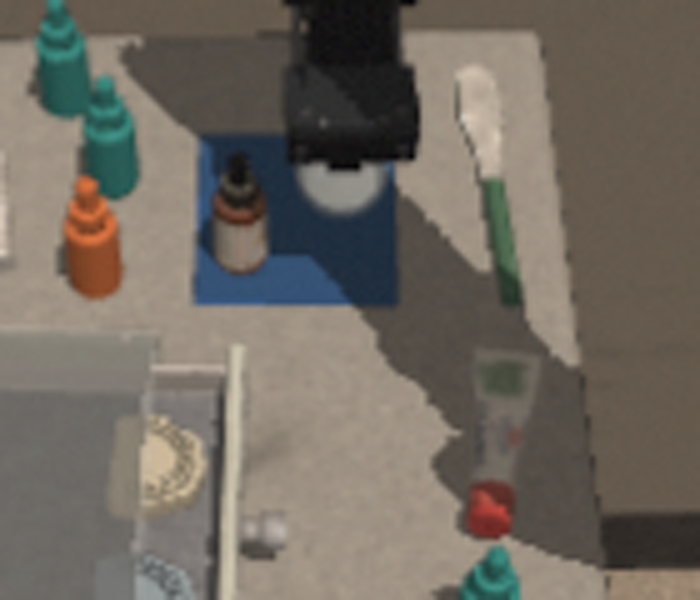

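```bash
python3 -m handwheel '[[0.05,0,0,0.002,0],[0.05,0,0,0.003,0],[0.05,0,0,0.0035,0],[0.05,0,0,0.0035,0],[0.06,0,0,0.0035,0],[0.07,0,0,0.0035,0],[0.087,0,0,0.0035,0],[0.087,0,0,0.0035,0],[0.087,0,0,-0.01,0],[0.087,0,0,-0.05,0],[0.087,0,0,-0.1,0],[0.087,0,0,-0.12,0],[0.087,0.02,-0.05,-0.12,0],[0.087,0.03,-0.1,-0.12,0],[0.087,0.04,-0.15,-0.12,0],[0.087,0.05,-0.2,-0.12,0],[0.087,0.05,-0.25,-0.12,0],[0.087,0.05,-0.27,-0.12,0],[0.087,0.05,-0.27,-0.12,0]]'; python3 -c "
from h import *
import pickle
im=shot('wrist','w2.png');pickle.dump(camera_params('wrist'),open('p2.pkl','wb'))"
```

```text
time_s: 14.4
tool_pos: [0.5189, -0.1194, 0.1863]
tool_rot: [-179.8, -0.1, 0.5]
force: [0.9, -0.9, 0.4]
grip_width: 0.0871
```

View pics/w2.png

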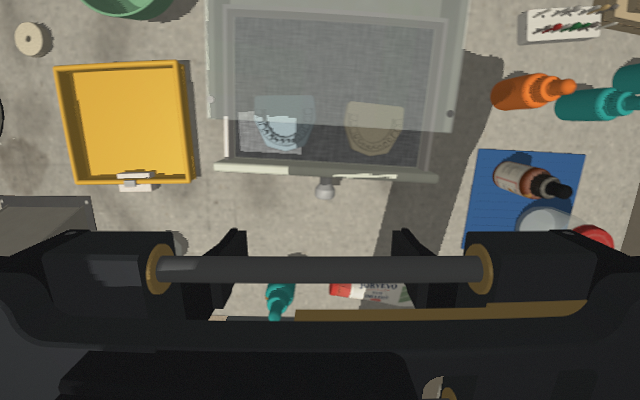

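Run:
```python
from h import *
import pickle;p=pickle.load(open("p2.pkl","rb"))
im=cv2.imread("pics/w2.png");crop(im,"w2c.png",(205,80,465,210),3)
for uv,z in [((325,199),.036),((325,188),.047),((317,190),.036),((334,190),.036),((215,165),.057),((437,177),.057)]: print(uv,at("",uv,z,p).round(4))
print(get_obs()["tool_pos"])
```

```text
(325, 199) [ 0.5081 -0.1298  0.036 ]
(325, 188) [ 0.5231 -0.1294  0.047 ]
(317, 190) [ 0.5183 -0.1209  0.036 ]
(334, 190) [ 0.5184 -0.1396  0.036 ]
(215, 165) [ 0.5487 -0.0179  0.057 ]
(437, 177) [ 0.5374 -0.2437  0.057 ]
[ 0.51861555 -0.12274593  0.18641753]
```

View pics/w2c.png

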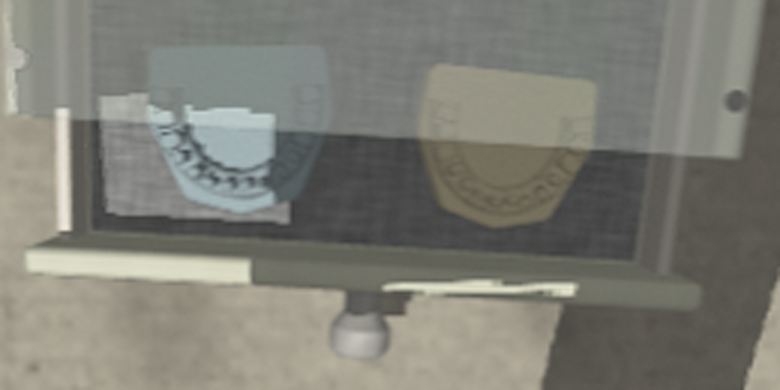

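```bash
python3 -m handwheel '[[0.06,0.001,-0.0015,0.04,0.04],[0.06,0.001,-0.0015,0.08,0.04],[0.06,0.001,-0.0015,0.11,0.04],[0.06,0.001,-0.0015,0.13,0.04],[0.06,0.001,-0.0015,0.145,0.04],[0.06,0.001,-0.0015,0.158,0.04],[0.06,0.001,-0.0015,0.166,0.04],[0.06,0.001,-0.0015,0.166,0.04],[0.05,0.001,-0.0015,0.166,0.04],[0.04,0.001,-0.0015,0.166,0.04],[0.03,0.001,-0.0015,0.166,0.04],[0.02,0.001,-0.0015,0.166,0.04],[0.01,0.001,-0.0015,0.166,0.04],[0.01,0.001,-0.0015,0.166,0.04]]' 25; python3 -c "
from cell import *;print(get_obs()['tool_pos'],get_obs()['force'])"
```

```text
time_s: 15.85
tool_pos: [0.5192, -0.1243, 0.0197]
tool_rot: [179.9, -0.0, -2.3]
force: [-0.5, 2.1, -1.3]
grip_width: 0.0206
[ 0.51916366 -0.12431972  0.01974368] [-0.54631677  2.0945604  -1.32438548]
```

```bash
python3 - <<'E'
from h import *
s=lambda x,y:(230+x/5-.4,160+y/5-.4)
print(at("scene",s(697,303),.100),at("scene",s(686,372),.062))
p=__import__("pickle").load(open("p1.pkl","rb"))
print(at("",(255+198/4,70+582/4),.1,p), at("",(255+192/4,70+558/4),.077,p))
E
python3 -m handwheel '[[0.01,-0.01,0,0,0],[0.01,-0.02,0,0,0],[0.01,-0.03,0,0,0],[0.01,-0.04,0,0,0],[0.01,-0.05,0,0,0],[0.01,-0.05,0,0,0],[0.01,-0.05,0,0,0]]'
```

```text
[ 0.39763689 -0.0726877   0.1       ] [ 0.40155227 -0.05109663  0.062     ]
[ 0.40279592 -0.07690461  0.1       ] [ 0.40598091 -0.0732963   0.077     ]
time_s: 16.55
tool_pos: [0.468, -0.1218, 0.0197]
tool_rot: [-180.0, 0.1, -2.3]
force: [-2.1, -4.1, 2.7]
grip_width: 0.0203
```

```bash
python3 -m handwheel '[[0.01,-0.005,0,0,0],[0.01,-0.011,0,0,0],[0.01,-0.011,0,0,0],[0.02,-0.011,0,0,0],[0.04,-0.011,0,0,0],[0.06,-0.011,0,0,0],[0.06,-0.011,0,0,0],[0.06,-0.011,0,-0.02,0],[0.06,-0.011,0,-0.06,0],[0.06,-0.011,0,-0.11,0],[0.06,-0.011,0,-0.16,0],[0.06,-0.011,0,-0.2,0],[0.06,-0.011,0,-0.2,0],[0.06,-0.011,0,-0.2,0]]'
python3 - <<'E'
from h import *
import pickle
pickle.dump(camera_params('wrist'),open('p3.pkl','wb'))
im=shot('wrist','w3.png')
print(get_obs()['tool_pos'])
crop(im,"w3c.png",(150,0,470,230),2.5)
E
```

```text
time_s: 17.95
tool_pos: [0.4585, -0.1202, 0.2199]
tool_rot: [-179.9, -0.1, -2.2]
force: [-0.1, -0.2, -0.4]
grip_width: 0.0601
[ 0.45756278 -0.12019435  0.21865353]
```

View pics/w3c.png

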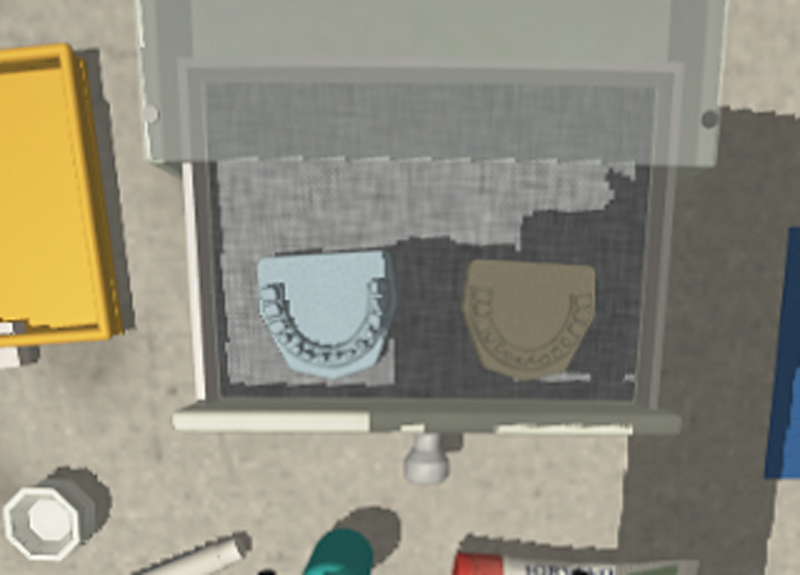

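Run:
```python
from h import *
import pickle;p=pickle.load(open("p3.pkl","rb"))
f=lambda x,y,z:at("",(150+x/2.5-.3,y/2.5-.3),z,p).round(4)
for n,a in dict(L_base=(259,300,.032),R_top=(386,255,.032),R_base=(392,290,.032),L_topcorner=(258,258,.032),front=(325,378,.022),back=(322,253,.032),
  wallL_floor=(222,300,.016),wallR_floor=(640,300,.016),wallL_top=(187,250,.055),wallLin=(206,250,.055),plainL=(464,300,.032),plainR=(596,290,.032),knob=(427,470,.036),kn2=(427,482,.036),unitL=(145,163,.064),unitR=(717,163,.064)).items(): print(n,f(*a))
im=cv2.imread("pics/w3.png");crop(im,"w3d.png",(225,90,325,165),8)
```

```text
L_base [ 0.5366 -0.0468  0.032 ]
R_top [ 0.5541 -0.107   0.032 ]
R_base [ 0.5384 -0.109   0.032 ]
L_topcorner [ 0.5553 -0.0481  0.032 ]
front [ 0.4984 -0.0737  0.022 ]
back [ 0.5562 -0.0777  0.032 ]
wallL_floor [ 0.5377 -0.0252  0.016 ]
wallR_floor [ 0.5298 -0.229   0.016 ]
wallL_top [ 0.5585 -0.0226  0.055 ]
wallLin [ 0.558  -0.0309  0.055 ]
plainL [ 0.5326 -0.1422  0.032 ]
plainR [ 0.535  -0.2036  0.032 ]
knob [ 0.4533 -0.122   0.036 ]
kn2 [ 0.4474 -0.1218  0.036 ]
unitL [ 0.5926 -0.0118  0.064 ]
unitR [ 0.5836 -0.2455  0.064 ]
```

View pics/w3d.png

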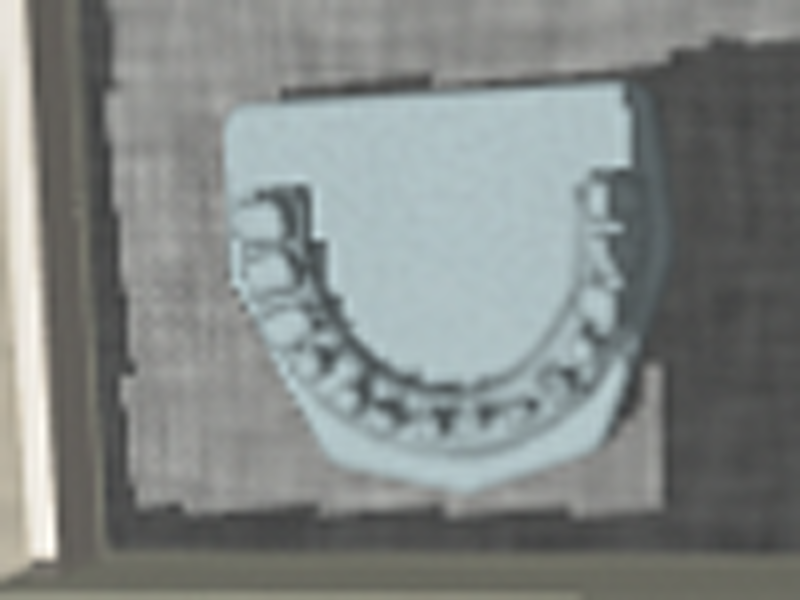

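Run:
```python
from h import *
import pickle;p=pickle.load(open("p3.pkl","rb"))
f=lambda x,y,z:at("",(225+x/8-.44,90+y/8-.44),z,p).round(4)
for n,a in dict(L=(232,270,.032),L2=(226,130,.032),R=(668,250,.024),Rt=(655,100,.032),backL=(240,103,.032),backR=(630,83,.032),front=(465,490,.024),back=(430,93,.032),wallbase=(125,380,.016),wb2=(108,100,.016),wtop=(80,200,.055)).items(): print(n,f(*a))
```

```text
L [ 0.5325 -0.0468  0.032 ]
L2 [ 0.5521 -0.0477  0.032 ]
R [ 0.5327 -0.1102  0.024 ]
Rt [ 0.5535 -0.1097  0.032 ]
backL [ 0.5557 -0.05    0.032 ]
backR [ 0.556  -0.1062  0.032 ]
front [ 0.4985 -0.0776  0.024 ]
back [ 0.5559 -0.0775  0.032 ]
wallbase [ 0.5169 -0.0251  0.016 ]
wb2 [ 0.5583 -0.0268  0.016 ]
wtop [ 0.5425 -0.0319  0.055 ]
```

```bash
python3 -m handwheel '[[0.076,0.03,-0.015,0,-0.02],[0.076,0.06,-0.035,0.02,-0.04],[0.076,0.078,-0.043,0.05,-0.04],[0.076,0.078,-0.043,0.08,-0.04],[0.076,0.078,-0.043,0.11,-0.04],[0.076,0.078,-0.043,0.13,-0.04],[0.076,0.078,-0.043,0.145,-0.04],[0.076,0.078,-0.043,0.149,-0.04],[0.076,0.078,-0.043,0.149,-0.04],[0.076,0.078,-0.043,0.149,-0.04]]'
python3 - <<'E'
from h import *
im=shot('top','t6.png',(230,110,360,230),5)
im=shot('scene','s6.png',(250,150,390,260),5)
print(get_obs()['tool_pos'],get_obs()['grip_width'])
E
```

```text
time_s: 19.0
tool_pos: [0.5384, -0.0813, 0.0713]
tool_rot: [-180.0, -0.1, -0.0]
force: [0.1, -0.2, 0.0]
grip_width: 0.0759
[ 0.53867793 -0.08120768  0.07166616] 0.07605246759561536
```

View pics/t6.png

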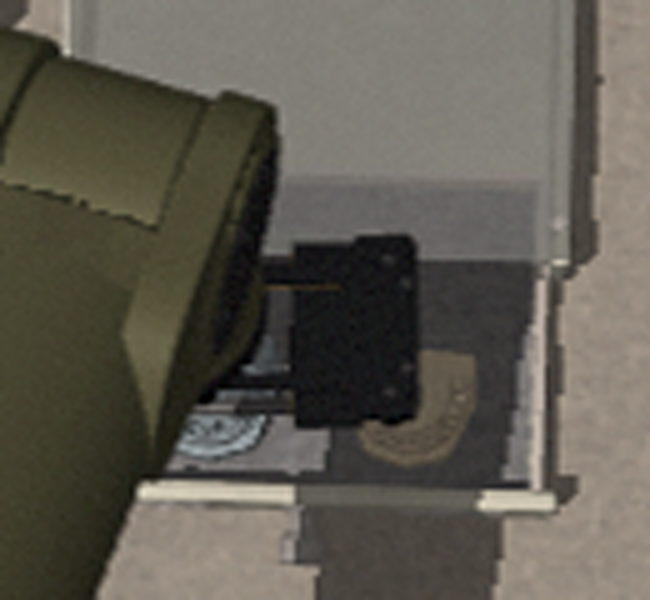

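View pics/s6.png

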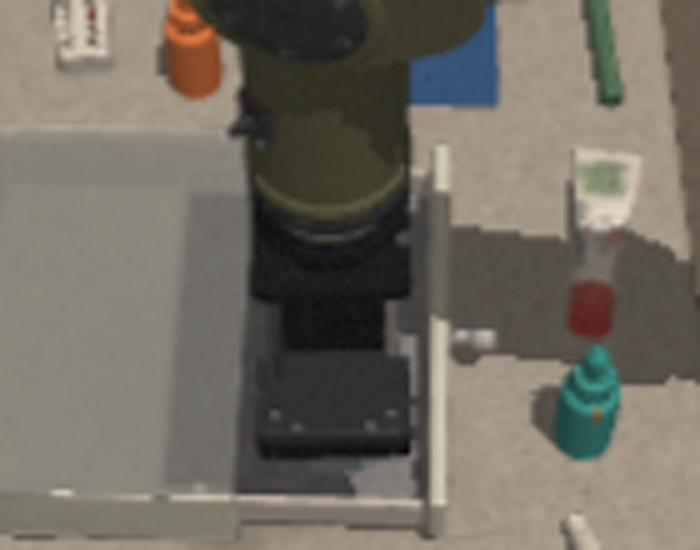

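Run:
```python
from h import *
im=shot('wrist','w4.png',(150,100,480,290),2.4)
p=camera_params("wrist")
import math
c=np.array(get_obs()['tool_pos'])
for dy in (-.053,-.038,.038,.053): print(dy,proj("",c+[0,dy,0],p))
```

```text
-0.053 [406.02344488 245.36975909]
-0.038 [381.36554639 245.47807649]
0.038 [255.40734983 245.5001007 ]
0.053 [230.75512273 245.40037508]
```

View pics/w4.png

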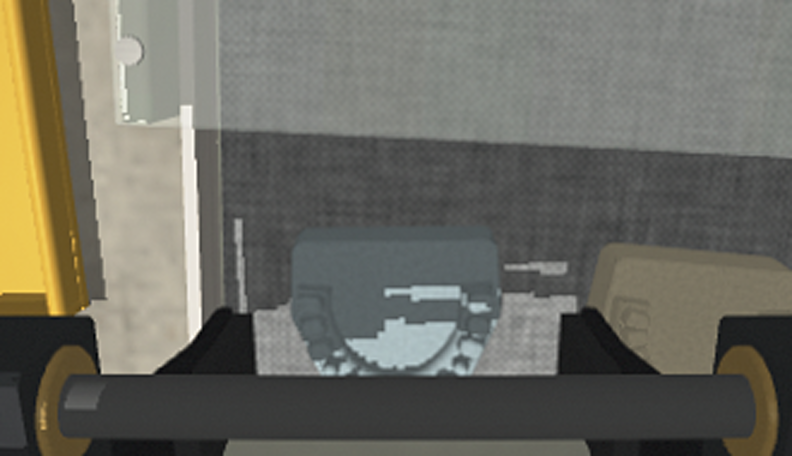

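```bash
python3 -m handwheel '[[0.076,-0.001,0,0.008,0],[0.076,-0.001,0,0.016,0],[0.076,-0.001,0,0.024,0],[0.076,-0.001,0,0.024,0]]'; python3 -m handwheel '[[0.076,0,0,0.008,0],[0.076,0,0,0.014,0],[0.076,0,0,0.018,0],[0.076,0,0,0.018,0]]'
```

```text
time_s: 19.55
tool_pos: [0.5355, -0.081, 0.045]
tool_rot: [180.0, 0.2, -0.0]
force: [-1.0, -0.5, 0.9]
grip_width: 0.076
time_s: 19.95
tool_pos: [0.5363, -0.0812, 0.0278]
tool_rot: [180.0, 0.1, -0.0]
force: [-0.2, 0.4, -0.1]
grip_width: 0.0758
```

Run:
```python
from h import *
im=shot('wrist','w5.png',(150,100,480,290),2.4)
print(get_obs()['tool_pos'],get_obs()['force'])
```

```text
[ 0.53655337 -0.08123542  0.02824638] [0.54446256 0.67206006 0.07965232]
```

View pics/w5.png

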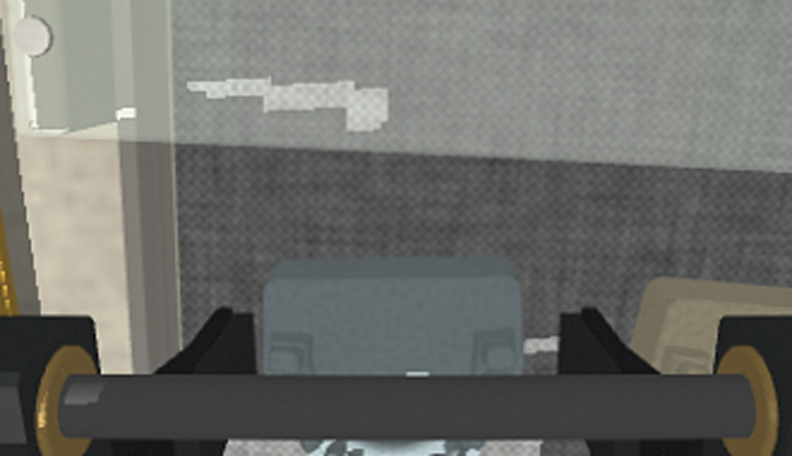

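```bash
python3 -m handwheel '[[0.076,0,0,0.004,0],[0.076,0,0,0.007,0],[0.076,0,0,0.009,0],[0.076,0,0,0.009,0],[0.072,0,0,0.009,0],[0.069,0,0,0.009,0],[0.066,0,0,0.009,0],[0.063,0,0,0.009,0],[0.06,0,0,0.009,0],[0.06,0,0,0.009,0],[0.06,0,0,0.009,0]]' 20
```

```text
time_s: 21.1
tool_pos: [0.5368, -0.081, 0.0196]
tool_rot: [-180.0, -0.0, -0.0]
force: [0.3, 0.9, -0.8]
grip_width: 0.0645
```

```bash
python3 -m handwheel '[[0.06,0,0,-0.005,0],[0.06,0,0,-0.015,0],[0.06,0,0,-0.03,0],[0.06,0,0,-0.06,0],[0.06,0,0,-0.1,0],[0.06,0,0,-0.14,0],[0.06,0,0,-0.18,0],[0.06,0,0,-0.2,0],[0.06,0,0,-0.2,0]]'
python3 - <<'E'
from h import *
o=get_obs();print(o['tool_pos'],o['grip_width'],o['qpos'])
im=shot('top','t7.png');shot('scene','s7.png')
E
```

```text
time_s: 22.0
tool_pos: [0.539, -0.082, 0.2242]
tool_rot: [-179.9, -0.5, -0.0]
force: [0.4, 0.2, -1.0]
grip_width: 0.0642
[ 0.53899231 -0.08201247  0.22420098] 0.06424024678471497 [-38.95491947   6.00763975  48.45256077  99.8841625   -4.78699122
  75.73044515 -79.56060826]
```

View pics/t7.png

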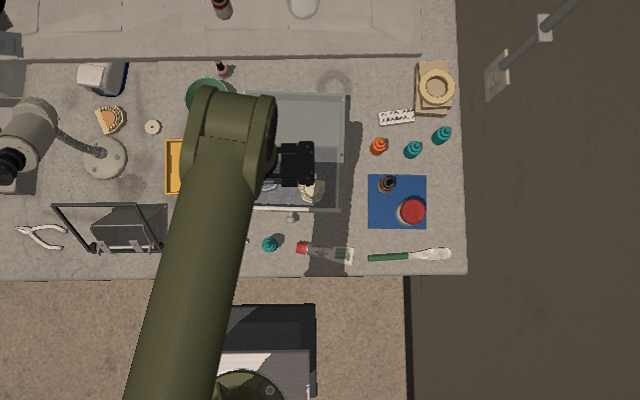

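View pics/s7.png

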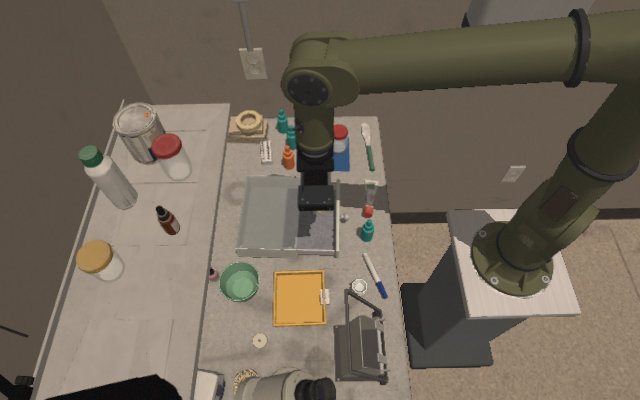

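```bash
python3 -m handwheel '[[0.06,0.01,-0.03,0,0],[0.06,0.02,-0.065,0,0],[0.06,0.035,-0.1,0,0],[0.06,0.048,-0.14,0,-0.014],[0.06,0.06,-0.17,0,-0.014],[0.06,0.06,-0.185,0,-0.014],[0.06,0.06,-0.185,0.03,-0.014],[0.06,0.06,-0.185,0.06,-0.014],[0.06,0.06,-0.185,0.09,-0.014],[0.06,0.06,-0.185,0.12,-0.014],[0.06,0.06,-0.185,0.13,-0.014],[0.06,0.06,-0.185,0.13,-0.014]]'
python3 - <<'E'
from h import *
o=get_obs();print(o['tool_pos'],o['grip_width'],o['qpos'])
im=shot('top','t8.png');shot('scene','s8.png')
E
```

```text
time_s: 23.3
tool_pos: [0.5949, 0.1027, 0.0876]
tool_rot: [179.9, 0.2, 0.7]
force: [0.1, 0.5, -0.1]
grip_width: 0.064
[0.59487061 0.10268854 0.08758391] 0.06400263853821424 [-44.74962181  22.12245289  39.65957164 100.0139997  -15.46119761
  63.72361058 -89.45282208]
```

View pics/t8.png

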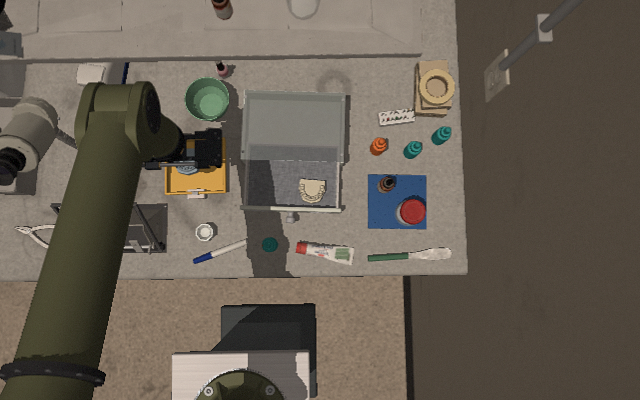

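View pics/s8.png

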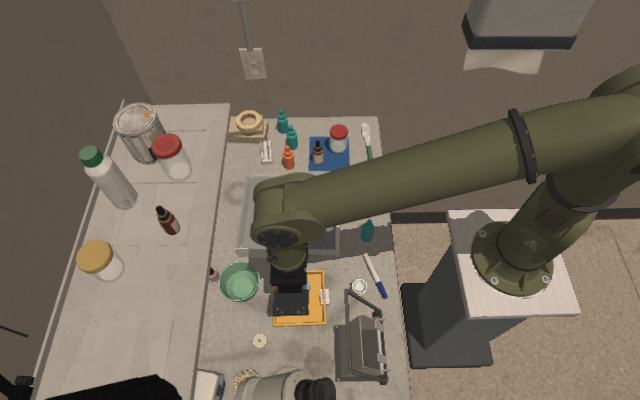

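Run:
```python
from h import *
def tri(ut,us):
    c1,v1=ray(camera_params("top"),ut);c2,v2=ray(camera_params("scene"),us)
    A=np.c_[v1,-v2];s=np.linalg.lstsq(A,c2-c1,rcond=None)[0]
    return c1+v1*s[0],c2+v2*s[1]
print(tri((52,375),(522,147)))
print(tri((115,108),(285,210)))
```

```text
(array([0.26655428, 0.10517037, 0.62305848]), array([0.26423814, 0.10586604, 0.62402596]))
(array([0.5956096 , 0.106148  , 0.47938458]), array([0.58230614, 0.10870438, 0.47656813]))
```

```bash
python3 -m handwheel '[[0.06,0.001,0,0.02,0],[0.06,0.001,0,0.04,0],[0.06,0.001,0,0.055,0],[0.06,0.001,0,0.065,0],[0.06,0.001,0,0.072,0],[0.06,0.001,0,0.075,0],[0.06,0.001,0,0.075,0],[0.06,0.001,0,0.075,0]]'; python3 -c "
from cell import *;o=get_obs();print(o['tool_pos'],o['force'])"
```

```text
time_s: 24.2
tool_pos: [0.5984, 0.1039, 0.0152]
tool_rot: [-180.0, -0.1, 0.8]
force: [0.1, 0.3, -0.3]
grip_width: 0.0643
[0.59836893 0.10388119 0.01519427] [ 0.05708736  0.34404796 -0.28809846]
```

```bash
python3 -m handwheel '[[0.06,0,0,0.002,0],[0.06,0,0,0.004,0],[0.06,0,0,0.006,0],[0.06,0,0,0.006,0],[0.06,0,0,0.006,0]]'; python3 -c "
from cell import *;o=get_obs();print(o['tool_pos'],o['force'])"
```

```text
time_s: 24.7
tool_pos: [0.5978, 0.1038, 0.0085]
tool_rot: [180.0, 0.0, 0.8]
force: [-0.4, -0.1, -1.5]
grip_width: 0.064
[0.59779539 0.10384581 0.00849908] [-0.41486304 -0.12915966 -1.49608846]
```

```bash
python3 -m handwheel '[[0.06,0,0,0.0007,0],[0.06,0,0,0.0007,0],[0.065,0,0,0.0007,0],[0.068,0,0,0.0007,0],[0.072,0,0,0.0007,0],[0.076,0,0,0.0007,0],[0.076,0,0,0.0007,0],[0.076,0,0,-0.01,0],[0.076,0,0,-0.03,0],[0.076,0,0,-0.06,0],[0.076,0,0,-0.1,0],[0.076,0,0,-0.14,0],[0.076,0,0,-0.18,0],[0.06,0,0.05,-0.2,0],[0.06,-0.03,0.09,-0.2,0],[0.06,-0.06,0.13,-0.2,0],[0.06,-0.09,0.17,-0.2,0],[0.06,-0.12,0.21,-0.2,0],[0.06,-0.138,0.225,-0.2,0],[0.06,-0.138,0.225,-0.2,0]]'; python3 -m handwheel '[[0.06,0,0,0,0.054],[0.06,0,0,0,0.054]]'
python3 - <<'E'
from h import *
import pickle
o=get_obs();print(o['tool_pos'],o['tool_rot'])
pickle.dump(camera_params('wrist'),open('p6.pkl','wb'))
im=shot('wrist','w6.png')
im=shot('top','t9.png',(150,90,360,230),3.5)
E
```

```text
time_s: 26.7
tool_pos: [0.4605, -0.127, 0.2093]
tool_rot: [-179.8, -0.1, 0.4]
force: [0.4, 0.5, 0.2]
grip_width: 0.0602
time_s: 26.9
tool_pos: [0.4634, -0.1227, 0.2092]
tool_rot: [-179.9, -0.1, -2.3]
force: [0.6, -0.1, 0.3]
grip_width: 0.06
[ 0.46335539 -0.12266146  0.20917277] [-1.79943448e+02 -7.31568919e-02 -2.30670870e+00]
```

View pics/w6.png

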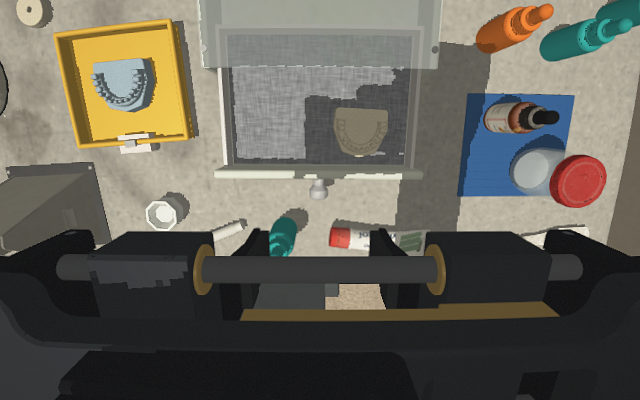

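View pics/t9.png

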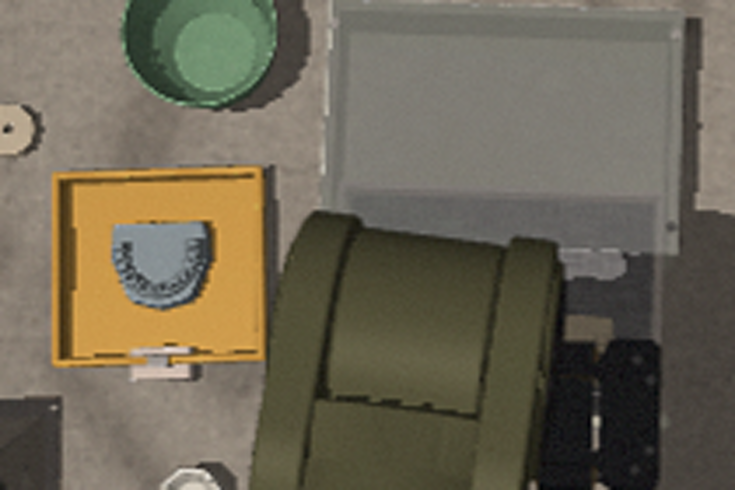

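```bash
python3 -m handwheel '[[0.06,-0.005,-0.002,0.04,0],[0.06,-0.005,-0.002,0.08,0],[0.06,-0.005,-0.002,0.12,0],[0.06,-0.005,-0.002,0.15,0],[0.06,-0.005,-0.002,0.17,0],[0.06,-0.005,-0.002,0.182,0],[0.06,-0.005,-0.002,0.189,0],[0.06,-0.005,-0.002,0.189,0],[0.05,-0.005,-0.002,0.189,0],[0.04,-0.005,-0.002,0.189,0],[0.03,-0.005,-0.002,0.189,0],[0.02,-0.005,-0.002,0.189,0],[0.01,-0.005,-0.002,0.189,0],[0.01,-0.005,-0.002,0.189,0],[0.01,-0.005,-0.002,0.189,0]]' 25;python3 -c "
from cell import *;o=get_obs();print(o['tool_pos'],o['force'])"
```

```text
time_s: 28.5
tool_pos: [0.4581, -0.1213, 0.0197]
tool_rot: [180.0, -0.0, -2.3]
force: [-0.4, -1.5, 0.6]
grip_width: 0.0202
[ 0.45814074 -0.12134622  0.01970944] [-0.35011491 -1.48358417  0.57095189]
```

```bash
python3 -m handwheel '[[0.01,0.005,0,0,0],[0.01,0.013,0,0,0],[0.01,0.022,0,0,0],[0.01,0.031,0,0,0],[0.01,0.04,0,0,0],[0.01,0.049,0,0,0],[0.01,0.058,0,0,0],[0.01,0.067,0,0,0],[0.01,0.076,0,0,0],[0.01,0.084,0,0,0],[0.01,0.092,0,0,0],[0.01,0.098,0,0,0],[0.01,0.102,0,0,0],[0.01,0.102,0,0,0],[0.01,0.102,0,0,0]]';python3 -c "
from cell import *;o=get_obs();print(o['tool_pos'],o['force'])"; python3 -m handwheel '[[0.01,0.002,0,0,0],[0.01,0.004,0,0,0],[0.01,0.006,0,0,0],[0.01,0.006,0,0,0]]';python3 -c "
from cell import *;o=get_obs();print(o['tool_pos'],o['force'])"
```

```text
time_s: 30.0
tool_pos: [0.5615, -0.1263, 0.0197]
tool_rot: [179.9, -0.2, -2.3]
force: [0.2, -5.0, 2.2]
grip_width: 0.0204
[ 0.56151532 -0.12625367  0.01973327] [ 0.20715982 -5.02922612  2.17295098]
time_s: 30.4
tool_pos: [0.5616, -0.1262, 0.0195]
tool_rot: [-179.9, 0.6, -2.4]
force: [-14.9, -3.4, 18.6]
grip_width: 0.0204
[ 0.561559   -0.12619881  0.01950289] [-14.91834544  -3.35342171  18.58194167]
```

```bash
python3 -m handwheel '[[0.01,-0.002,0,0,0],[0.01,-0.004,0,0,0],[0.01,-0.0045,0,0,0],[0.02,-0.0045,0,0,0],[0.04,-0.0045,0,0,0],[0.06,-0.0045,0,0,0],[0.06,-0.0045,0,0,0],[0.06,-0.0045,0,-0.02,0],[0.06,-0.0045,0,-0.06,0],[0.06,-0.0045,0,-0.11,0],[0.06,-0.0045,0,-0.16,0],[0.06,-0.03,0.03,-0.19,-0.04],[0.087,-0.06,0.07,-0.19,-0.04],[0.087,-0.09,0.11,-0.19,-0.04],[0.087,-0.1,0.11,-0.19,-0.04],[0.087,-0.1,0.11,-0.19,-0.04]]'
python3 - <<'E'
from h import *
import pickle
o=get_obs();print(o['tool_pos'],o['tool_rot'],o['force'])
pickle.dump(camera_params('wrist'),open('p7.pkl','wb'))
im=shot('wrist','w7.png')
im=shot('top','t10.png',(230,80,360,230),4)
E
```

```text
time_s: 32.0
tool_pos: [0.4605, -0.2314, 0.2097]
tool_rot: [-179.8, -0.1, -0.2]
force: [0.1, 0.4, 0.0]
grip_width: 0.0827
[ 0.46050323 -0.23137909  0.20966759] [-1.79818870e+02 -8.28659586e-02 -1.56336301e-01] [0.0804875  0.38918121 0.01311236]
```

View pics/w7.png

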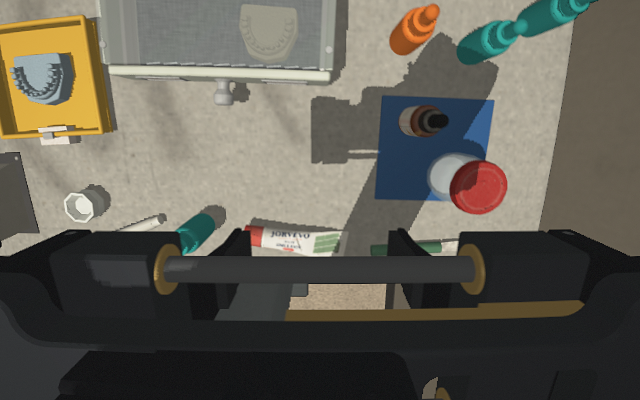

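View pics/t10.png

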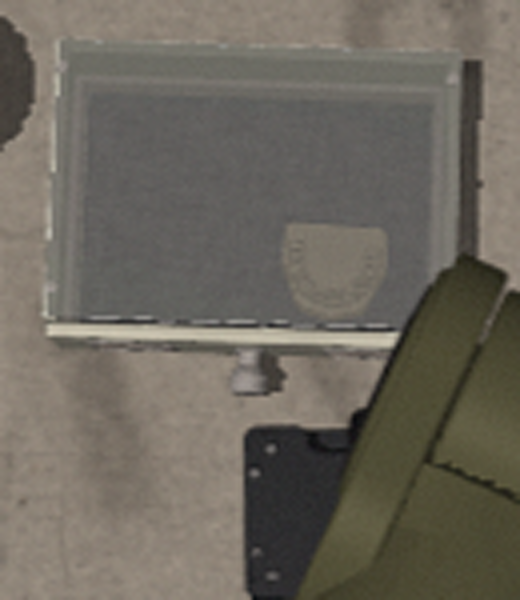

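```bash
python3 -m handwheel '[[0.087,0,0.03,0,0],[0.087,0,0.07,0,0],[0.087,0,0.11,0,0],[0.087,0,0.15,0,0],[0.087,0,0.16,0,0],[0.087,0,0.16,0,0],[0.087,0,0.16,0,0]]';python3 - <<'E'
from h import *
o=get_obs();print(o['tool_pos'],o['tool_rot'])
im=shot('scene','s9.png',(220,140,400,280),4.4)
E
```

```text
time_s: 32.8
tool_pos: [0.4629, -0.389, 0.2088]
tool_rot: [-179.9, 0.0, 0.1]
force: [0.5, 1.2, 0.1]
grip_width: 0.087
[ 0.46294149 -0.38897717  0.20876666] [-1.79912042e+02  4.72894675e-02  1.44651468e-01]
```

View pics/s9.png

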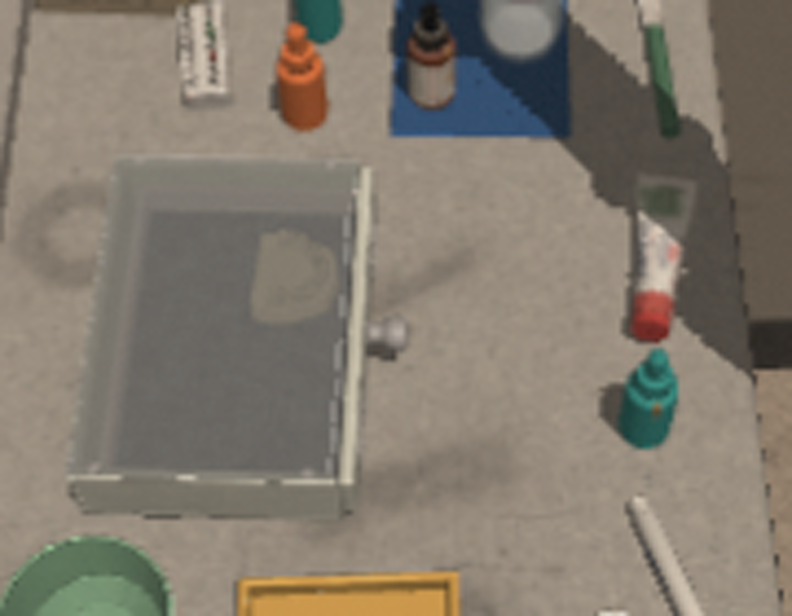

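```bash
python3 -m handwheel '[[0.087,0.0054,0.006,0.03,0],[0.087,0.0054,0.006,0.07,0],[0.087,0.0054,0.006,0.1,0],[0.087,0.0054,0.006,0.12,0],[0.087,0.0054,0.006,0.135,0],[0.087,0.0054,0.006,0.146,0],[0.087,0.0054,0.006,0.146,0],[0.087,0.0054,0.006,0.146,0]]' 25;python3 -c "
from cell import *;o=get_obs();print(o['tool_pos'],o['tool_rot'])"
```

```text
time_s: 33.65
tool_pos: [0.4676, -0.3971, 0.0643]
tool_rot: [180.0, -0.1, 0.0]
force: [0.1, -0.3, -0.2]
grip_width: 0.0871
[ 0.46762853 -0.39709629  0.06434909] [ 1.79974903e+02 -6.51240721e-02  2.37038004e-02]
```

```bash
python3 -m handwheel '[[0.087,0.0005,-0.0015,0.001,0],[0.075,0.0005,-0.0015,0.001,0],[0.065,0.0005,-0.0015,0.001,0],[0.06,0.0005,-0.0015,0.001,0],[0.055,0.0005,-0.0015,0.001,0],[0.05,0.0005,-0.0015,0.001,0],[0.05,0.0005,-0.0015,0.001,0],[0.05,0.0005,-0.0015,0.001,0]]' 25;python3 -c "
from cell import *;o=get_obs();print(o['tool_pos'],o['tool_rot'])"
```

```text
time_s: 34.45
tool_pos: [0.4675, -0.3953, 0.0626]
tool_rot: [-180.0, -0.0, -0.0]
force: [1.1, 1.6, 2.1]
grip_width: 0.0556
[ 0.4675267  -0.39529279  0.06258031] [-1.79965155e+02 -1.16708061e-03 -3.08202058e-03]
```

```bash
python3 -m handwheel '[[0.05,0,0,-0.01,0],[0.05,0,0,-0.03,0],[0.05,0,0,-0.07,0],[0.05,0,0,-0.11,0],[0.05,0.005,-0.03,-0.12,0],[0.05,0.013,-0.07,-0.12,0],[0.05,0.013,-0.11,-0.12,0],[0.05,0.013,-0.15,-0.12,0],[0.05,0.013,-0.19,-0.12,0],[0.05,0.013,-0.215,-0.12,0],[0.05,0.013,-0.2215,-0.1,0],[0.05,0.013,-0.2215,-0.07,0],[0.05,0.013,-0.2215,-0.05,0],[0.05,0.013,-0.2215,-0.03,0],[0.05,0.013,-0.2215,-0.02,0],[0.05,0.013,-0.2215,-0.01,0],[0.05,0.013,-0.2215,-0.004,0],[0.05,0.013,-0.2215,-0.002,0],[0.05,0.013,-0.2215,-0.002,0],[0.05,0.013,-0.2215,-0.002,0]]';python3 -c "
from cell import *;o=get_obs();print(o['tool_pos'],o['tool_rot'])"
```

```text
time_s: 36.45
tool_pos: [0.481, -0.1742, 0.0651]
tool_rot: [-180.0, -0.1, -0.0]
force: [-0.4, -0.5, -2.8]
grip_width: 0.0555
[ 0.48102657 -0.17424332  0.06512496] [-1.79999766e+02 -6.69172328e-02 -1.14125645e-02]
```

```bash
python3 -m handwheel '[[0.05,0,0,0.002,0],[0.05,0,0,0.004,0],[0.05,0,0,0.0055,0],[0.05,0,0,0.0055,0],[0.05,0,0,0.0055,0]]';python3 -c "
from cell import *;o=get_obs();print(o['tool_pos'],o['force'])"
```

```text
time_s: 36.95
tool_pos: [0.4808, -0.174, 0.0595]
tool_rot: [-180.0, -0.0, -0.0]
force: [-0.9, 1.1, 3.8]
grip_width: 0.0553
[ 0.48084893 -0.17396988  0.059494  ] [-0.87595499  1.08635025  3.82930028]
```

```bash
python3 -m handwheel '[[0.06,0,0,0,0],[0.07,0,0,0,0],[0.087,0,0,0,0],[0.087,0,0,0,0],[0.087,0,0,-0.01,0],[0.087,0,0,-0.05,0],[0.087,0,0,-0.1,0],[0.087,0,0,-0.13,0],[0.06,0.02,0.04,-0.13,0],[0.06,0.05,0.08,-0.13,0],[0.06,0.054,0.12,-0.13,0],[0.06,0.054,0.16,-0.13,0],[0.06,0.054,0.171,-0.12,0],[0.06,0.054,0.171,-0.09,0],[0.06,0.054,0.171,-0.07,0],[0.06,0.054,0.171,-0.07,0]]' 10;python3 - <<'E'
from h import *
o=get_obs();print(o['tool_pos'],o['tool_rot'])
im=shot('scene','s10.png',(220,110,400,250),4.4)
E
```

```text
time_s: 38.55
tool_pos: [0.533, -0.3439, 0.1267]
tool_rot: [-179.9, 0.3, -0.0]
force: [0.2, 0.2, -0.6]
grip_width: 0.0604
[ 0.53299191 -0.34388484  0.12673809] [-1.79874825e+02  2.55965747e-01 -2.56318487e-02]
```

View pics/s10.png

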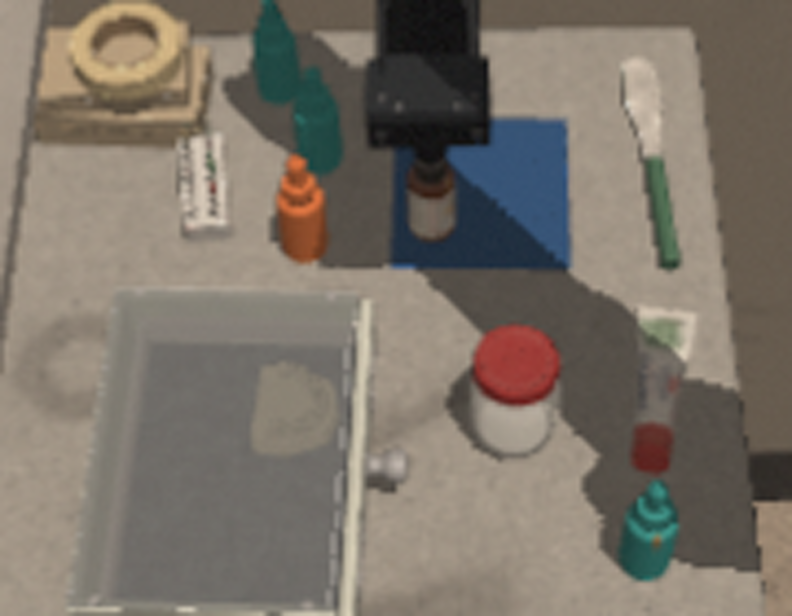

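```bash
python3 -m handwheel '[[0.06,0,0,0.02,0],[0.06,0,0,0.04,0],[0.06,0,0,0.055,0],[0.06,0,0,0.061,0],[0.06,0,0,0.061,0],[0.06,0,0,0.061,0]]' 10
```

```text
time_s: 39.2
tool_pos: [0.535, -0.3455, 0.0691]
tool_rot: [180.0, -0.1, -0.0]
force: [-1.1, 0.3, 0.4]
grip_width: 0.0602
```

```bash
python3 -m handwheel '[[0.05,0,0,0.001,0],[0.04,0,0,0.001,0],[0.03,0,0,0.001,0],[0.02,0,0,0.001,0],[0.015,0,0,0.001,0],[0.015,0,0,0.001,0],[0.015,0,0,0.001,0]]' 10;python3 -c "
from cell import *;o=get_obs();print(o['tool_pos'],o['force'])"
```

```text
time_s: 39.9
tool_pos: [0.5345, -0.3449, 0.0671]
tool_rot: [-180.0, -0.0, -0.0]
force: [-0.5, -0.0, 0.3]
grip_width: 0.023
[ 0.5345294  -0.34494213  0.06707606] [-0.47841707 -0.03896542  0.28379293]
```

```bash
python3 -m handwheel '[[0.015,0,0,-0.02,0],[0.015,0,0,-0.06,0],[0.015,0,0,-0.1,0],[0.015,0,0,-0.13,0],[0.015,-0.01,-0.04,-0.14,0],[0.015,-0.02,-0.08,-0.14,0],[0.015,-0.03,-0.12,-0.14,0],[0.015,-0.04,-0.16,-0.14,0],[0.015,-0.053,-0.2,-0.14,0],[0.015,-0.053,-0.24,-0.14,0],[0.015,-0.053,-0.27,-0.14,0],[0.015,-0.053,-0.283,-0.13,0],[0.015,-0.053,-0.283,-0.1,0],[0.015,-0.053,-0.283,-0.07,0],[0.015,-0.053,-0.283,-0.05,0],[0.015,-0.053,-0.283,-0.03,0],[0.015,-0.053,-0.283,-0.015,0],[0.015,-0.053,-0.283,-0.006,0],[0.015,-0.053,-0.283,-0.003,0],[0.015,-0.053,-0.283,-0.003,0]]';python3 -m handwheel '[[0.015,0,0,0,0]]'
```

```text
time_s: 41.9
tool_pos: [0.4814, -0.0629, 0.0699]
tool_rot: [179.9, 0.0, -0.1]
force: [0.3, 0.0, -0.1]
grip_width: 0.0229
time_s: 42.0
tool_pos: [0.4821, -0.0624, 0.0707]
tool_rot: [-180.0, -0.1, -0.0]
force: [1.1, -0.3, -1.4]
grip_width: 0.023
```

```bash
python3 -m handwheel '[[0.015,0,-0.0005,0.002,0],[0.015,0,-0.0005,0.004,0],[0.015,0,-0.0005,0.006,0],[0.015,0,-0.0005,0.0065,0],[0.015,0,-0.0005,0.0065,0],[0.015,0,-0.0005,0.0065,0]]';python3 -c "
from cell import *;o=get_obs();print(o['tool_pos'],o['force'])"
```

```text
time_s: 42.6
tool_pos: [0.482, -0.0613, 0.064]
tool_rot: [-180.0, -0.1, -0.0]
force: [-0.3, 1.0, 4.2]
grip_width: 0.0235
[ 0.48203531 -0.06134778  0.06396207] [-0.31926636  0.95021661  4.19601751]
```

```bash
python3 -m handwheel '[[0.015,0,0,-0.0005,0],[0.025,0,0,-0.0005,0],[0.035,0,0,-0.0005,0],[0.045,0,0,-0.0005,0],[0.06,0,0,-0.0005,0],[0.06,0,0,-0.0005,0],[0.06,0,0,-0.01,0],[0.06,0,0,-0.04,0],[0.06,0,0,-0.09,0],[0.06,0,0,-0.14,0],[0.06,0,0,-0.19,0],[0.06,0,0,-0.24,0],[0.06,0,0.05,-0.3,0],[0.06,0,0.1,-0.32,0],[0.06,0,0.15,-0.32,0],[0.06,0,0.2,-0.32,0],[0.06,0,0.25,-0.32,0],[0.06,0,0.3,-0.32,0],[0.06,0,0.3,-0.32,0],[0.06,0,0.3,-0.32,0]]'
python3 - <<'E'
from h import *
o=get_obs();print(o['tool_pos'],o['force'],o['joint_velocities'].round(2))
im=shot('scene','s11.png',(220,110,400,330),2.7)
im2=shot('top','t11.png')
crop(im2,'t11c.png',(150,80,360,250),3.8)
a=cv2.imread("pics/top0.png").astype(int)
for im,n in((a,'0'),(im2.astype(int),'1')):
    m=(im[...,2]>110)&(im[...,1]<70);ys,xs=np.nonzero(m[180:230,290:340]);print(n,290+xs.mean(),180+ys.mean(),len(xs))
A=cv2.imread("pics/top0.png")[190:225,245:285];B=im2[190:225,245:285]
cv2.imwrite("pics/cmp.png",cv2.resize(np.hstack([A,B]),None,fx=8,fy=8))
E
```

```text
time_s: 44.6
tool_pos: [0.4761, -0.3701, 0.3831]
tool_rot: [179.7, 0.3, -0.9]
force: [-0.9, 0.6, 1.5]
grip_width: 0.0601
[ 0.476053   -0.37005948  0.38313513] [-0.89280001  0.55715767  1.48080849] [-7.1  -3.63 -1.02  1.27  0.53  1.65 -3.7 ]
0 312.5055679287305 206.84632516703786 449
1 312.4069264069264 206.82034632034632 462
```

View pics/s11.png

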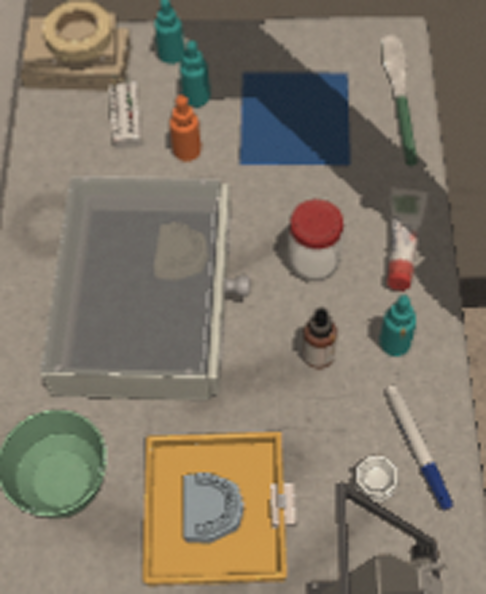

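View pics/t11c.png

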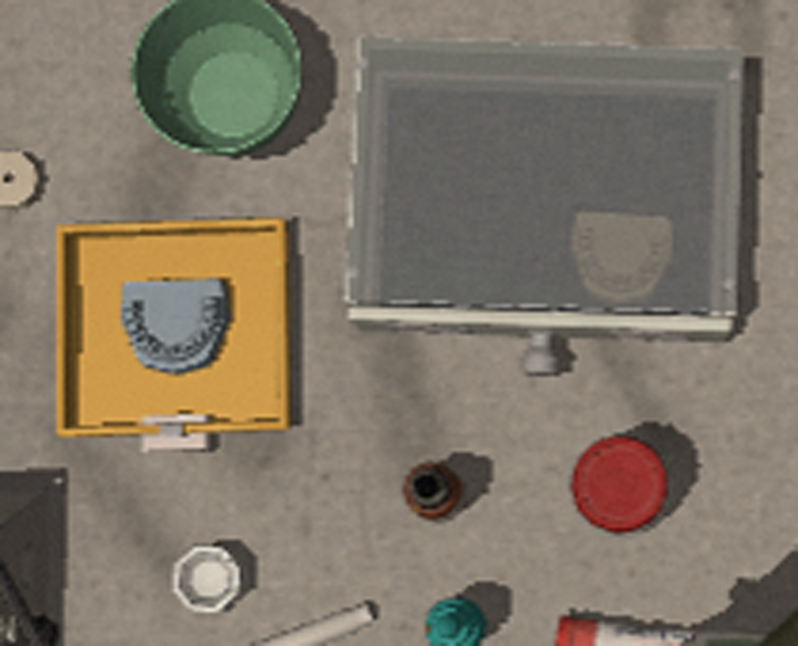

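View pics/cmp.png

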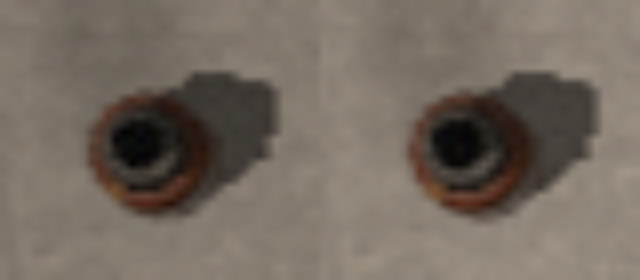

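```bash
python3 -m handwheel '[[0.06,0,0,0,0],[0.06,0,0,0,0],[0.06,0,0,0,0]]'
python3 - <<'E'
from h import *
im=cv2.imread("pics/raw_t11.png");crop(im,"t12.png",(235,150,355,185),6.5)
E
```

```text
time_s: 45.0
tool_pos: [0.4826, -0.3595, 0.384]
tool_rot: [-179.9, -0.1, 0.2]
force: [-0.1, -0.4, 0.6]
grip_width: 0.0597
```

View pics/t12.png

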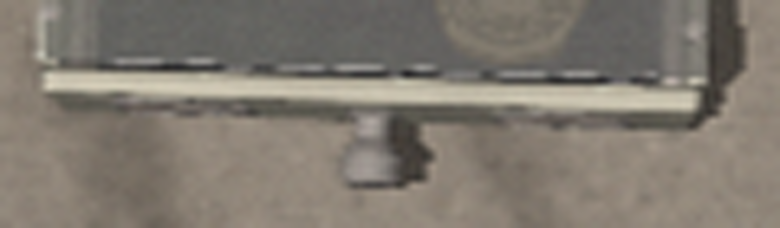

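Run:
```python
from h import *
f=lambda x,y,z:at("top",(235+x/6.5-.42,150+y/6.5-.42),z).round(4)
print(f(55,63,.064),f(55,71,.057),f(55,91,.057)); print(f(690,84,.064),f(690,90,.057),f(690,108,.057))
```

```text
[ 0.5929 -0.0156  0.064 ] [ 0.5913 -0.0146  0.057 ] [ 0.5841 -0.0146  0.057 ]
[ 0.5822 -0.2381  0.064 ] [ 0.5813 -0.2385  0.057 ] [ 0.5749 -0.2384  0.057 ]
```

```bash
python3 -c "
from cell import *;print(sign_off())"
```

```text
the job is handed in; nothing more can be done
None
```

The job is done and handed in at about 45 s; sign-off reports no verdict, so the result rests on my own last checks.

I set the bottle and jar on the mat and pulled the drawer about 0.1 m open. I laid the blue cast in the pan and pushed the drawer home until it met its stop at about 15 N. Then I put the jar and bottle back.

- **Jar and bottle:** both stand upright. In the top camera the jar is within 0.1 pixel (about 0.2 mm) of its start, and the bottle looks the same as in the starting picture.
- **Blue cast:** it looks flat and central in the pan.
- **Plain cast:** it is still in the drawer.
- **Drawer:** the gap to the unit measures about 1 to 2 mm, within the 5 mm limit. This comes from the pictures and the stop force, as the joint value can't be read.
- **Robot:** it was clear of everything at the end, and no check failed or disagreed.

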